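# Unload the ratchet clamp into the transit caddy

## Task

Unload the ratchet clamp: first lift the caddy's retaining bar out of its keeper and swing it well aside, and lift the pawl off the ratchet wheel until the jaw has backed right off. Then stand every cylinder end cap upright on the floor of the caddy, push the empty jaw all the way home again so that the ratchet holds it, and swing the bar back over the keeper's lip so that it drops into the notch. Leave the other things on the bench where they are.

Things in the scene. Friction and masses are not known exactly. Their poses are not given: they have to be found in the camera images.
- fixture: ratchet clamp, fixed. Origin: centre of the underside of its base plate, 170 (x) x 300 (y) x 12 mm; -x side faces the robot. Caps stand on the plate in a row along y (at x 30) against a fence (face x 53.5, top z 26); a long jaw with a lip over their bases holds them from -x. At the +y end a 60 mm ratchet wheel (axle x -10, y 118, z 48) is geared to the jaw; a sprung pawl rests on top of it
- jaw (a joint): backing-off of the jaw along the fixture's -x, m: -0.001 to 0 clamped, 0.036 fully back (lip then over 35 mm clear of the bosses). A slow spring (5 N, about 1 s in all) drives it back while the pawl is off the wheel. It can be pushed towards 0 any time (8 to 16 N at 20 mm/s); the pawl clicks and holds every 8.4 mm. Empty, it goes to -0.004 and settles back on its last tooth near 0
- jaw_handle (a point): on the jaw's black upright handle, 10 mm thick (fixture x), 40 mm wide (y), from z 40 (jaw top) to z 73 in the fixture frame; the point is on its centre line at z 60. Moves with the jaw
- pawl (a joint): angle of the pawl, rad: -0.02 when home in a tooth (up to 0.1 while riding over one), rises as its free end is lifted, stop at 0.45; clears the teeth from about 0.15. Takes 1.5 to 3 N at the tab; springs back when let go
- pawl_tab (a point): on the upright tab at the pawl's free end, 16 mm (fixture x) x 12 mm (y), standing 38 mm above the pawl arm; the point is 13 mm below its top, 25 mm above the arm. Moves on a circle about pawl_pivot in the fixture's x-z plane, up and towards +x
- pawl_pivot (a point): the pawl's pivot, axis along the fixture's y. At rest the tab point lies 82 mm from it towards the fixture's -x and 30 mm above it
- caddy: grey transit caddy, fixed: square tray, 140 mm outside, 130 inside, floor 4 thick, walls 18 high. Origin: centre of the underside. Pivot post at x -92, keeper post at x +92 (16 mm long in x). Shut, the bar spans them over y 0: 24 mm wide, underside z 62, top z 70. Keeper notch 30 mm wide, between a low lip on the -y side (top z 75) and a tall stop on the +y side (top z 92)
- swivel (a joint): swing of the bar about the vertical axis of the pivot post (caddy x -92, y 0), rad: 0 shut in the notch (play 0.02), grows as the free end goes to the caddy's -y side, stop at 1.7; from 1.3 it is clear of the tray. Stays where it is left
- bar (a joint): tilt of the bar about its hinge in the pivot post (at z 60), rad: 0 level, resting by its weight; up to 0.5 with the free end lifted (about 1.5 N at the knob). Needs 0.085 or more to pass over the lip
- bar_knob (a point): on the axis of the round black knob, 16 mm across, 40 mm high, standing on the bar near its free end, 212 mm from the swivel axis; the point is 20 mm above the bar's top face, 20 mm below the knob's top
- cap0: aluminium cylinder end cap, 0.15 kg: square base 46 x 46 x 20 mm with a round steel boss 24 mm across and 30 mm high on top (50 mm in all). Origin: centre of its underside, z up through the boss. Two to four of them are present
- cap1: aluminium cylinder end cap, 0.15 kg: square base 46 x 46 x 20 mm with a round steel boss 24 mm across and 30 mm high on top (50 mm in all). Origin: centre of its underside, z up through the boss. Two to four of them are present
- cap2: aluminium cylinder end cap, 0.15 kg: square base 46 x 46 x 20 mm with a round steel boss 24 mm across and 30 mm high on top (50 mm in all). Origin: centre of its underside, z up through the boss. Two to four of them are present
- cap3: aluminium cylinder end cap, 0.15 kg: square base 46 x 46 x 20 mm with a round steel boss 24 mm across and 30 mm high on top (50 mm in all). Origin: centre of its underside, z up through the boss. Two to four of them are present
- bottle_a: a green glass dropper bottle, 28 mm across, 62 mm tall; stands or lies on the bench, not part of the job
- bottle_b: a second such bottle; stands or lies on the bench, not part of the job
- driver: a screwdriver, 170 mm; stands or lies on the bench, not part of the job
- spanner: a spanner, 150 mm; stands or lies on the bench, not part of the job
- collar: a brass collar, 48 mm across, 14 mm high; stands or lies on the bench, not part of the job
- gauge_block: a steel block, 50 x 30 x 30 mm; stands or lies on the bench, not part of the job
Things that resemble listed ones, but are neither listed nor needed, are in the scene too. Leave any green or yellow look-alike of the cap2 alone.

How it is judged:
By the outcome, as a careful person would: the job done as asked, in the order asked, and still so for the second after the job is handed in, with the robot touching nothing.
Of cap0, cap1, cap2, cap3 only 2 to 4 are there at a start; the rules pass over those that are not, and their reading is None.
At some moment in a run one of cap0, cap1, cap2, cap3 may be knocked a few centimetres aside while the robot is not near it.
Once in a run the grip may slacken for a moment while it holds something.
It also fails if it takes over 210 s, if anything falls off the work surface, if the arm or the gripper's body presses on something with over 40 N, if the wrist force passes 120 N, or if a joint passes its speed limit or range.

## Robot

A 6-joint arm with a two-finger parallel gripper is mounted at the origin on the work surface. World frame = base frame: x ahead of the robot, y to its left, z up, the work surface at z = 0. Lengths are in mm, angles in rad, forces in N, time in s.
With the tool pointing down it reaches from about 275 to 1000 mm from the base axis. Payload 8.4 kg.
Tool frame: the origin (TCP) lies on the mounting face of the last link; the fingertips stand 173 mm ahead of it and the grasp point (between the pads) lies 155 mm ahead of it; z points along the fingers, y is the direction in which the jaws open and shut (so a half turn about z gives the same grasp; the last joint's range is limited). The gripper opens to 85 mm and grips with 20 to 120 N. Pads are 22 mm wide; open, the fingers measure 114 mm over their backs; the gripper's body (76 mm by 85 mm) begins 54 mm behind the grasp point. The pads swing forward as they close: fully open they stand 13 mm farther back than shut.
Start: joints at [1.337, 0.353, 1.633, -0, 1.155, -0.002], TCP at [143.58, 608.288, 404.681] pointing down, gripper open.
Joint ranges: [-2.63, 2.63], [-0.92, 2.1], [0.06, 2.66], [-1.3, 4.44], [0, 2.69], [-3.02, 3.02]. Speed limits (rad/s): [2.22, 2.22, 2.79, 3.14, 3.14, 3.14].

## Interface

Orientations are given as [roll, pitch, yaw] about the fixed x, y, z axes, in that order (R = Rz(yaw) Ry(pitch) Rx(roll)).
In Python, from rig import readout, imaging, ticket gives the robot as it stands.
- The arm moves only by the tool step_arm, never from a script. Its argument "deltas" is a list of rows, each an object with "translation": the shift along the tool's x, y, z in cm, a list of three; "rot": the turn, a rotation vector about the tool's x, y, z in rad, a list of three. In form: [{"translation": [x, y, z], "rot": [rx, ry, rz]}, ...]. A call has 1 to 8 rows; each row is the pose to reach, as a shift and turn from the pose commanded when the call began, along the tool's axes at that moment; what a row does not reach only later rows make up. A row lasts 1/8 s, in which the tool goes at most 62.5 mm and 10.7 degrees, less where a joint would pass 70% of its speed; a pose out of reach is approached as far as the arm can. A call with a gripper value outside its range is refused whole. "grip" is the closure in counts, from 0 (fully open) to 255 (shut), set as the call begins (left out, the last holds). The fingers move at their own pace and stop on an object; "squeeze" is the grip in N (left out, the last holds). Time passes only in rows, so rows that repeat a pose let the fingers close. It gives the time, the measured TCP pose, the force and the opening at its end, in the units of the state.
- readout.sense(): the state, without advancing time (a new reading comes with each control period).
- imaging.grab_frame(name): name is "scene" or "side" or "wrist"; returns a dict with "image" (384x512x3 uint8, red, green, blue), "camera_matrix" (3x3 intrinsics, pixels), "k1" (the pictures are not rectified: a ray, as slopes to the right and down, at radius r is drawn at 1 + k1 r^2 times it, then the intrinsics apply), "world_to_cam" (4x4, takes a point from world to camera coordinates). Camera axes: x right, y up, looking along -z (the intrinsics and any distortion apply to the point x, -y, -z); pixel columns grow to the right and rows downward; lengths in mm; the calibration is good to about 2 mm. A picture is of the moment at which its call begins. There is no depth.
- ticket.sign_off(): hands the job in, once; it reports no verdict.
The state is a dict: "clock": time; "qpos": joint angles; "qvel": joint speeds; "joint_efforts": joint torques, N m; "eef_pos": TCP position; "tcp_rot": TCP orientation; "contact_force": force on the tool from outside, world axes, zero at the start; "wrist_torque": the same for the moment, N m; "opening": opening from 0.0 (shut) to 1.0 (fully open).
Only numpy, scipy, OpenCV 4.12 (cv2) and the standard library are available. Lean on these libraries where they do the work, as an engineer would, in place of code of your own. Each camera call takes 0.05 s, during which the arm holds its last target.

## Working session

There is one attempt and no reset: what is moved stays moved. The work goes in short steps, Python scripts to look and compute and a tool call to move; the robot and the scene stay as the last step left them, time stands still between calls to the robot, and variables do not carry over. Pictures are saved under pics/ and viewed, and the job is handed in when it is done.

Besides the shell and the picture viewer there is one more tool, called after "Emit:" as name(argument=value, ...) on one line, values as JSON. step_arm: Moves the arm, as the interface text tells. Its arguments: {"type":"object","properties":{"deltas":{"type":"array","items":{"type":"object","properties":{"translation":{"type":"array","items":{"type":"number"}},"rot":{"type":"array","items":{"type":"number"}}}}},"grip":{"type":"number"},"squeeze":{"type":"number"}},"required":["deltas"]}

```bash
ls; mkdir -p pics; python3 - <<'E'
from rig import readout, imaging
import cv2
print(readout.sense())
for n in ["scene","side","wrist"]:
    f=imaging.grab_frame(n); cv2.imwrite(f"pics/{n}0.png",f["image"][:,:,::-1])
    print(n,f["camera_matrix"],f["k1"],f["world_to_cam"])
E
```

```text
pics
{'clock': 0.0, 'qpos': array([ 1.33659513e+00,  3.53650063e-01,  1.63417083e+00, -3.25127593e-05,
        1.15516908e+00, -2.40448999e-03]), 'qvel': array([ 0.00025505, -0.00135766, -0.00106949, -0.00055465, -0.00163704,
        0.00065854]), 'joint_efforts': array([ 2.70421348e-03, -6.05224514e+01, -3.42092407e+01,  4.75229572e-04,
        8.97443038e-03,  6.73384676e-06]), 'eef_pos': array([143.52979049, 608.04408772, 403.94460345]), 'tcp_rot': array([-3.14019526e+00,  2.63664284e-05,  2.90980912e+00]), 'contact_force': array([-0.33463712,  0.05679834,  0.60408205]), 'wrist_torque': array([-0.02888272,  0.02563939, -0.04301621]), 'opening': 0.999794350104789}
scene [[435.45651602   0.         260.16706294]
 [  0.         435.45651602 191.00086131]
 [  0.           0.           1.        ]] 0.040800482906767487 [[-3.63771685e-01  9.31185645e-01 -2.37372176e-02  2.16538645e+02]
 [-4.89025632e-01 -1.69227082e-01  8.55696281e-01  1.66999488e+02]
 [ 7.92795114e-01  3.22886186e-01  5.16933669e-01 -1.47854616e+03]
 [ 0.00000000e+00  0.00000000e+00  0.00000000e+00  1.00000000e+00]]
side [[393.99289042   0.         250.02217398]
 [  0.         393.99289042 195.76966893]
 [  0.           0.           1.        ]] -0.09534490618523965 [[ 8.82750998e-01 -4.69467713e-01  1.87281242e-02 -4.47452785e+02]
 [ 3.01042402e-01  5.95761111e-01  7.44608737e-01 -2.52010694e+02]
 [-3.60727249e-01 -6.51666146e-01  6.67238403e-01 -9.18407301e+02]
 [ 0.00000000e+00  0.00000000e+00  0.00000000e+00  1.00000000e+00]]
wrist [[326.45620682   0.         252.69963834]
 [  0.         326.45620682 191.70132593]
 [  0.           0.           1.        ]] 0.0076189733557036066 [[ 2.31060130e-01  9.72937850e-01 -1.77683435e-03 -6.23420232e+02]
 [-9.19706859e-01  2.17821934e-01 -3.26638788e-01  4.28628266e+01]
 [-3.17412207e-01  7.71073676e-02  9.45147578e-01 -3.80382609e+02]
 [ 0.00000000e+00  0.00000000e+00  0.00000000e+00  1.00000000e+00]]
```

View pics/scene0.png

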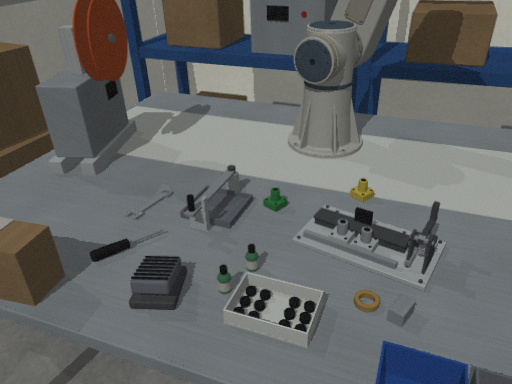

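View pics/side0.png

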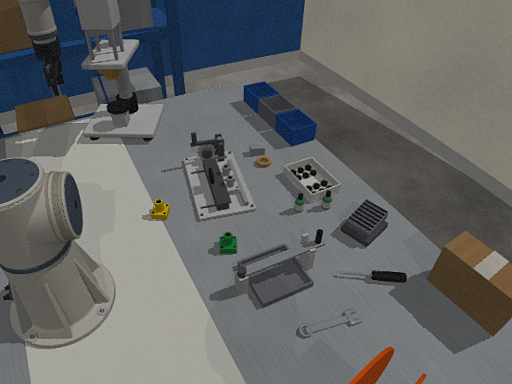

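View pics/wrist0.png

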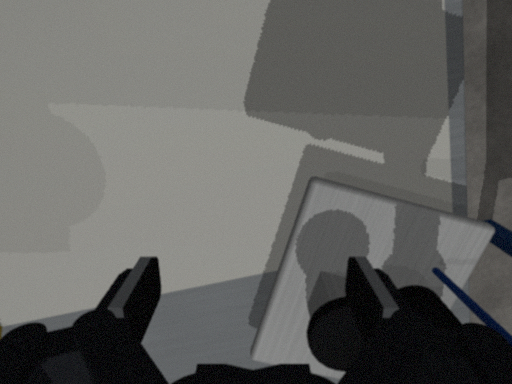

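```bash
cat > h.py <<'E'
import numpy as np, cv2
from scipy.spatial.transform import Rotation as Rn
from rig import readout, imaging
def grab(n,save=None):
    f=imaging.grab_frame(n)
    if save: cv2.imwrite(f"pics/{save}.png",f["image"][:,:,::-1])
    return f
def crop(f,save,c0,c1,r0,r1,s):
    cv2.imwrite(f"pics/{save}.png",cv2.resize(np.ascontiguousarray(f["image"][r0:r1,c0:c1,::-1]),None,fx=s,fy=s,interpolation=cv2.INTER_CUBIC))
def proj(f,P):
    P=np.atleast_2d(P); W=f["world_to_cam"]; c=P@W[:3,:3].T+W[:3,3]
    s=np.c_[c[:,0],-c[:,1]]/(-c[:,2:3]); s=s*(1+f["k1"]*(s**2).sum(1,keepdims=True))
    K=f["camera_matrix"]; return s@K[:2,:2].T+K[:2,2]
def ray(f,uv):
    K=f["camera_matrix"]; d=(np.array(uv,float)-K[:2,2])/np.diag(K)[:2]
    s=d.copy()
    for _ in range(20): s=d/(1+f["k1"]*(s@s))
    W=f["world_to_cam"]; R=W[:3,:3]
    v=R.T@np.array([s[0],-s[1],-1]); return -R.T@W[:3,3], v/np.linalg.norm(v)
def onz(f,uv,z):
    o,v=ray(f,uv); return o+v*(z-o[2])/v[2]
def tri(*a):
    A=np.zeros((3,3));b=np.zeros(3)
    for f,uv in a:
        o,v=ray(f,uv);M=np.eye(3)-np.outer(v,v);A+=M;b+=M@o
    X=np.linalg.solve(A,b)
    return X,[np.round(proj(f,X)[0]-uv,1) for f,uv in a]
def move(target_grasp,yaw=None,R=None,off=155):
    """tool-frame delta (cm, rotvec) from commanded~measured pose to put grasp pt at target, tool down w/ yaw"""
    s=readout.sense(); R0=Rn.from_euler('xyz',s["tcp_rot"])
    Rt=R if R is not None else Rn.from_euler('xyz',[np.pi,0,yaw])
    tcp=np.array(target_grasp)-Rt.apply([0,0,off])
    d=R0.inv().apply(tcp-s["eef_pos"])/10; r=(R0.inv()*Rt).as_rotvec()
    print("trans",np.round(d,2),"rot",np.round(r,3),"dist",np.round(np.linalg.norm(d),1))
def st():
    s=readout.sense(); R=Rn.from_euler('xyz',s["tcp_rot"])
    print("t%.2f"%s["clock"],"tcp",np.round(s["eef_pos"],1),"rpy",np.round(s["tcp_rot"],3),"F",np.round(s["contact_force"],1),"open",round(s["opening"],3),"grasp",np.round(s["eef_pos"]+R.apply([0,0,155]),1),"q",np.round(s["qpos"],2))
E
python3 - <<'E'
from h import *
f=grab("scene");g=grab("side")
crop(f,"sc_fix",285,455,170,285,4);crop(f,"sc_cad",160,300,150,240,5)
crop(g,"sd_fix",140,280,120,225,5);crop(g,"sd_cad",200,360,215,315,5)
E
```

```text
(no output)
```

View pics/sc_fix.png

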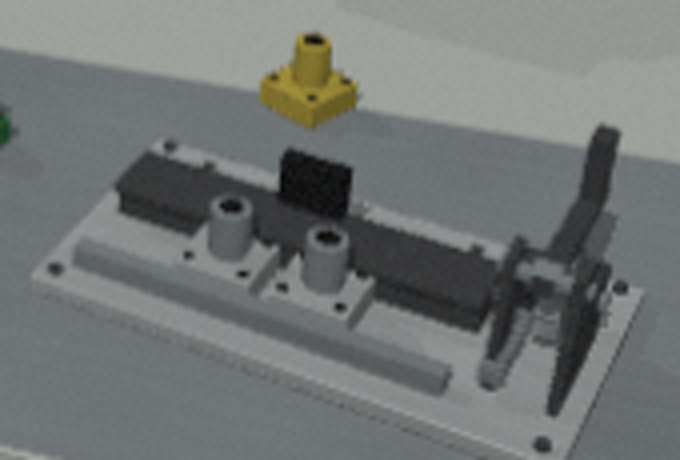

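View pics/sc_cad.png

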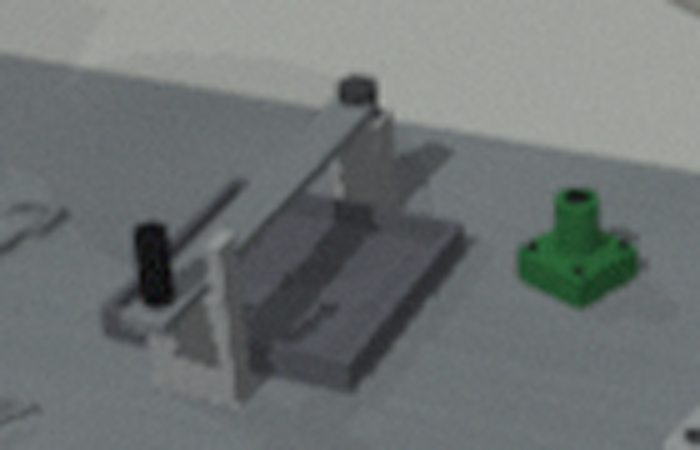

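View pics/sd_fix.png

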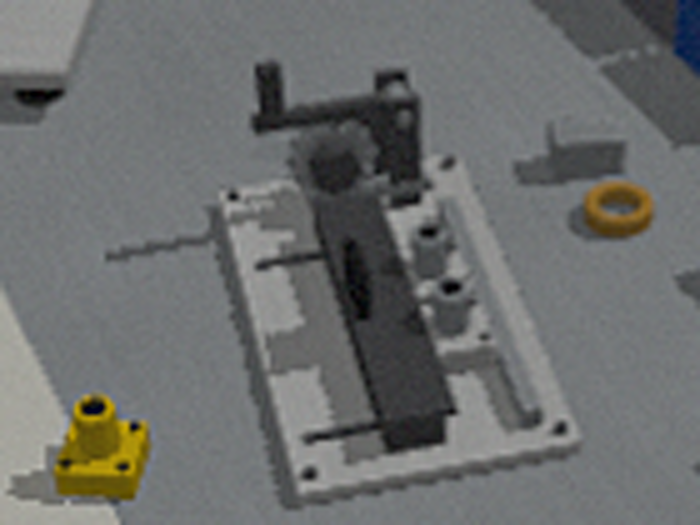

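View pics/sd_cad.png

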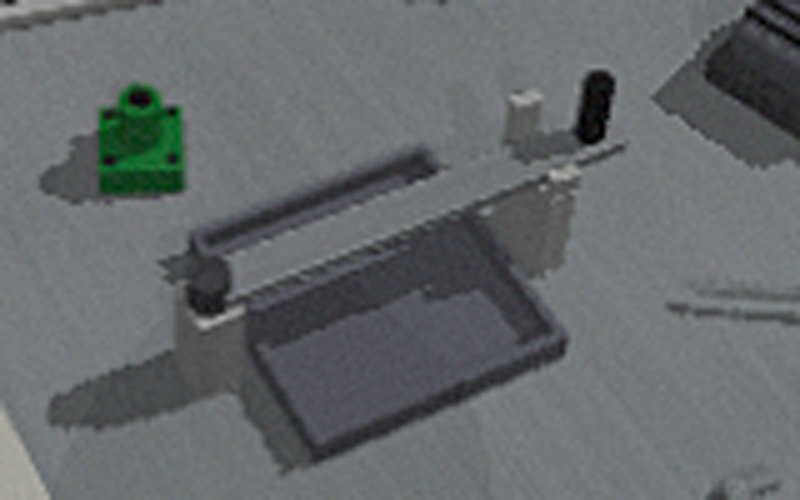

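```bash
python3 - <<'E'
from h import *
f=grab("scene");g=grab("side")
S=lambda u,v,s,o: np.array([u/s+o[0],v/s+o[1]])
fs=lambda u,v:S(u+1.5,v+1.5,4,(285,170)); fc=lambda u,v:S(u,v,5,(160,150)); gs=lambda u,v:S(u,v,5,(140,120)); gc=lambda u,v:S(u,v,5,(200,215))
def T(n,a,b):
    X,e=tri((f,a),(g,b)); print(n,np.round(X,1),*e); return X
P=[T("--",fs(168,146),gs(308,473)),T("+-",fs(55,268),gs(560,428)),T("++",fs(543,443),gs(447,162)),T("-+",fs(620,288),gs(232,196))]
P=np.array(P);c=P.mean(0);ey=(P[2]+P[3]-P[0]-P[1])/2;ex=(P[1]+P[2]-P[0]-P[3])/2
print("c",c,"yaw",np.arctan2(-ey[0],ey[1]),np.arctan2(ex[1],ex[0]),np.linalg.norm(ex),np.linalg.norm(ey))
T("handle top ctr",fs(318,160),gs(352,245)); T("tab top",fs(606,130),gs(266,66))
T("boss1",fs(232,205),gs(452,287));T("boss2",fs(328,237),gs(430,231))
T("knobtop",fc(150,228),gc(599,77)); T("knobbase",fc(157,300),gc(592,138));T("pivtop",fc(357,82),gc(208,262))
T("tray NR(+x+y)",fc(350,388),gc(430,148));T("tray -x+y",fc(465,228),gc(190,240))
T("tray +x-y",fc(105,310),gc(567,335))
E
```

```text
-- [407.9 111.1  12.3] [-0.1  0.1] [-0.1 -0.1]
+- [554.8  80.1  12. ] [-0.4  0.2] [-0.3 -0.2]
++ [611.4 350.2  13. ] [-0.4  0.3] [-0.2 -0.2]
-+ [465.5 381.5  11.7] [-0.2  0.2] [-0.1 -0.1]
c [509.89994256 230.73035254  12.24365214] yaw -0.20822529818762386 -0.20935851162398897 149.74083247732264 276.23785347289055
handle top ctr [486.4 214.9  75.8] [ 0.8 -0.6] [0.5 0.5]
tab top [488.3 355.3 124.3] [-0.5  0.4] [-0.2 -0.3]
boss1 [529.7 173.4  61.1] [-0.6  0.4] [-0.4 -0.4]
boss2 [541.6 228.4  61.1] [-0.5  0.3] [-0.3 -0.3]
knobtop [ 610.3 -163.3  108.9] [-0.3  0.1] [-0.2 -0.1]
knobbase [ 609.6 -166.2   68.1] [-0.7  0.2] [-0.6 -0.3]
pivtop [ 400.  -156.9   79.8] [ 0.1 -0.1] [0.1 0.1]
tray NR(+x+y) [566.6 -91.    6.4] [-0.6  0.2] [-0.5 -0.3]
tray -x+y [421.3 -90.7  12. ] [-0.8  0.4] [-0.8 -0.5]
tray +x-y [ 557.6 -231.3   15.2] [-0.7  0.2] [-0.7 -0.3]
```

```bash
python3 - <<'E'
from h import *
move((610,-164.5,160),yaw=np.pi-.036)
E
```

```text
trans [-63.15 -64.49   8.97] rot [-0.    -0.    -0.196] dist 90.7
```

Emit:
step_arm(deltas=[{"translation": [-31.5, -32.2, 2], "rot": [0, 0, -0.1]}, {"translation": [-31.5, -32.2, 2], "rot": [0, 0, -0.1]}, {"translation": [-31.5, -32.2, 2], "rot": [0, 0, -0.1]}, {"translation": [-31.5, -32.2, 2], "rot": [0, 0, -0.1]}, {"translation": [-63.1, -64.5, 9], "rot": [0, 0, -0.196]}, {"translation": [-63.1, -64.5, 9], "rot": [0, 0, -0.196]}, {"translation": [-63.1, -64.5, 9], "rot": [0, 0, -0.196]}, {"translation": [-63.1, -64.5, 9], "rot": [0, 0, -0.196]}], grip=120)

```text
clock: 1.35
eef_pos: [401.5, 180.1, 363.8]
tcp_rot: [3.141, 0.001, 3.106]
contact_force: [0.9, 0.6, -0.0]
opening: 0.529
```

```bash
python3 - <<'E'
from h import *
st();move((610,-164.5,160),yaw=np.pi-.036)
E
```

```text
t1.35 tcp [401.5 180.1 363.8] rpy [3.141e+00 1.000e-03 3.106e+00] F [ 0.9  0.6 -0. ] open 0.529 grasp [401.7 180.2 208.8] q [ 0.42  0.11  2.05  0.    0.97 -1.12]
trans [-22.06 -33.69   4.88] rot [0.001 0.001 0.   ] dist 40.6
```

Emit:
step_arm(deltas=[{"translation": [-21.5, -33, 4], "rot": [0, 0, 0]}, {"translation": [-21.5, -33, 4], "rot": [0, 0, 0]}, {"translation": [-21.5, -33, 4], "rot": [0, 0, 0]}, {"translation": [-21.5, -33, 4], "rot": [0, 0, 0]}, {"translation": [-21.5, -33, 4], "rot": [0, 0, 0]}, {"translation": [-21.5, -33, 4], "rot": [0, 0, 0]}, {"translation": [-21.5, -33, 4], "rot": [0, 0, 0]}, {"translation": [-21.5, -33, 4], "rot": [0, 0, 0]}])

```text
clock: 2.35
eef_pos: [603.9, -156.5, 323.1]
tcp_rot: [3.141, -0.001, 3.104]
contact_force: [-0.3, 1.2, -1.2]
opening: 0.531
```

```bash
python3 - <<'E'
from h import *
st();move((610,-164.5,93),yaw=np.pi-.036)
f=grab("wrist","w1"); print(proj(f,[(610,-164,110),(610,-164,70)]))
E
```

```text
t2.35 tcp [ 603.9 -156.5  323.1] rpy [ 3.141e+00 -1.000e-03  3.104e+00] F [-0.3  1.2 -1.2] open 0.531 grasp [ 603.8 -156.4  168.1] q [-0.26  0.44  1.71  0.    1.   -1.79]
trans [-0.65 -0.78  7.51] rot [ 0.    -0.001 -0.002] dist 7.6
[[242.34975891 233.03027303]
 [244.00499524 208.63852579]]
```

View pics/w1.png

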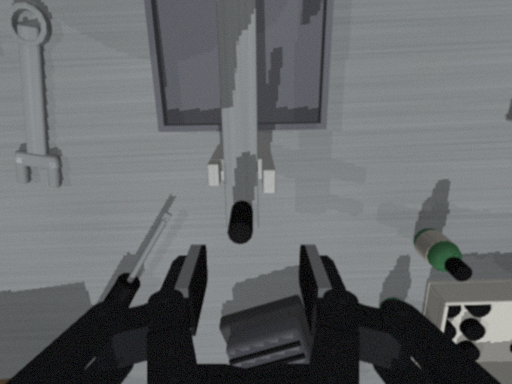

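Emit:
step_arm(deltas=[{"translation": [-0.65, -0.8, 2], "rot": [0, 0, 0]}, {"translation": [-0.65, -0.8, 5], "rot": [0, 0, 0]}, {"translation": [-0.65, -0.8, 7.5], "rot": [0, 0, 0]}, {"translation": [-0.65, -0.8, 7.5], "rot": [0, 0, 0]}, {"translation": [-0.65, -0.8, 7.5], "rot": [0, 0, 0]}])

```text
clock: 3.02
eef_pos: [610.2, -163.4, 248.9]
tcp_rot: [-3.142, 0.0, 3.107]
contact_force: [0.8, -0.4, 0.2]
opening: 0.534
```

Emit:
step_arm(deltas=[{"translation": [0, 0, 0], "rot": [0, 0, 0]}, {"translation": [0, 0, 0], "rot": [0, 0, 0]}, {"translation": [0, 0, 0], "rot": [0, 0, 0]}, {"translation": [0, 0, 0], "rot": [0, 0, 0]}, {"translation": [0, 0, 0], "rot": [0, 0, 0]}, {"translation": [0, 0, 0], "rot": [0, 0, 0]}], grip=255, squeeze=30)

```text
clock: 3.78
eef_pos: [610.4, -163.9, 249.7]
tcp_rot: [-3.141, 0.002, 3.106]
contact_force: [-0.7, 1.1, 6.6]
opening: 0.178
```

```bash
python3 - <<'E'
from h import *
st()
f=grab("wrist","w2")
E
```

```text
t3.77 tcp [ 610.4 -163.9  249.7] rpy [-3.141e+00  2.000e-03  3.106e+00] F [-0.7  1.1  6.6] open 0.178 grasp [ 610.6 -163.9   94.7] q [-0.26  0.54  1.73  0.    0.87 -1.8 ]
```

View pics/w2.png

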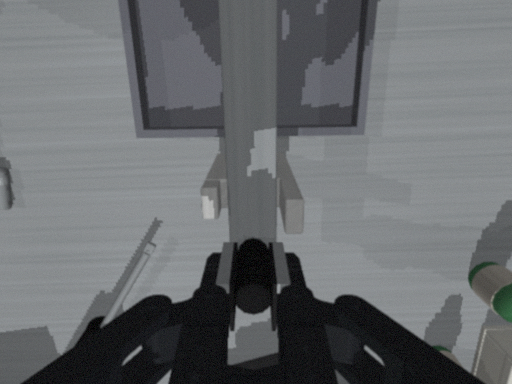

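Emit:
step_arm(deltas=[{"translation": [0.2, 0, -1], "rot": [0, 0, 0]}, {"translation": [0.4, 0, -2], "rot": [0, 0, 0]}, {"translation": [0.65, 0, -3.2], "rot": [0, 0, 0]}, {"translation": [0.65, 0, -3.2], "rot": [0, 0, 0]}, {"translation": [0.65, 0, -3.2], "rot": [0, 0, 0]}])

```text
clock: 4.45
eef_pos: [602.9, -163.6, 280.3]
tcp_rot: [3.141, -0.001, 3.106]
contact_force: [-2.4, -0.8, -2.7]
opening: 0.176
```

```bash
python3 - <<'E'
from h import *
st()
f=grab("side","s2"); crop(f,"s2c",200,360,195,315,5)
s=readout.sense()
p=s["eef_pos"][:2]-np.array([400,-157]); print(np.hypot(*p),np.arctan2(p[1],p[0]))
R0=Rn.from_euler('xyz',s["tcp_rot"])
r=np.hypot(*p);a0=np.arctan2(p[1],p[0])
for th in np.arange(.1,1.51,.1):
    w=np.array([400+r*np.cos(a0-th),-157+r*np.sin(a0-th),s["eef_pos"][2]])
    print(round(th,2),np.round(R0.inv().apply(w-s["eef_pos"])/10,2))
E
```

```text
t4.45 tcp [ 602.9 -163.6  280.3] rpy [ 3.141e+00 -1.000e-03  3.106e+00] F [-2.4 -0.8 -2.7] open 0.176 grasp [ 602.6 -163.5  125.3] q [-0.27  0.49  1.73 -0.    0.92 -1.8 ]
203.03415708003502 -0.032344876970056585
0.1 [ 0.09 -2.03 -0.  ]
0.2 [ 0.39 -4.04 -0.  ]
0.3 [ 0.89 -6.   -0.  ]
0.4 [ 1.58 -7.91  0.  ]
0.5 [ 2.45 -9.74  0.  ]
0.6 [  3.51 -11.48   0.  ]
0.7 [  4.73 -13.1    0.  ]
0.8 [ 6.110e+00 -1.459e+01  1.000e-02]
0.9 [ 7.630e+00 -1.593e+01  1.000e-02]
1.0 [ 9.270e+00 -1.712e+01  1.000e-02]
1.1 [ 1.103e+01 -1.813e+01  1.000e-02]
1.2 [ 12.88 -18.97   0.02]
1.3 [ 14.8  -19.62   0.02]
1.4 [ 1.678e+01 -2.007e+01  2.000e-02]
1.5 [ 18.8  -20.32   0.03]
```

View pics/s2c.png

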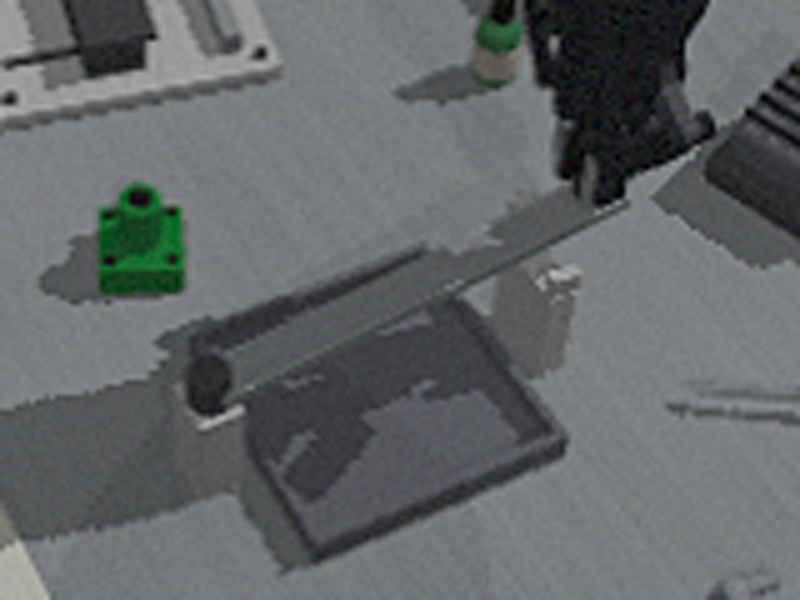

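Emit:
step_arm(deltas=[{"translation": [0.1, -2.03, 0], "rot": [0, 0, 0.1]}, {"translation": [0.4, -4.05, 0], "rot": [0, 0, 0.2]}, {"translation": [0.9, -6, 0], "rot": [0, 0, 0.3]}, {"translation": [1.6, -7.9, 0], "rot": [0, 0, 0.4]}, {"translation": [2.45, -9.75, 0], "rot": [0, 0, 0.5]}, {"translation": [3.5, -11.5, 0], "rot": [0, 0, 0.6]}, {"translation": [4.75, -13.1, 0], "rot": [0, 0, 0.7]}, {"translation": [6.1, -14.6, 0], "rot": [0, 0, 0.8]}])

```text
clock: 5.5
eef_pos: [537.9, -308.6, 281.1]
tcp_rot: [3.141, 0.004, 2.303]
contact_force: [2.1, -1.6, -0.4]
opening: 0.175
```

Emit:
step_arm(deltas=[{"translation": [0.1, -2.03, 0], "rot": [0, 0, 0.1]}, {"translation": [0.4, -4.05, 0], "rot": [0, 0, 0.2]}, {"translation": [0.9, -6, 0], "rot": [0, 0, 0.3]}, {"translation": [1.6, -7.9, 0], "rot": [0, 0, 0.4]}, {"translation": [2.45, -9.75, 0], "rot": [0, 0, 0.5]}, {"translation": [3.5, -11.5, 0], "rot": [0, 0, 0.6]}, {"translation": [4.75, -13.1, 0], "rot": [0, 0, 0.7]}, {"translation": [4.75, -13.1, 0], "rot": [0, 0, 0.7]}])

```text
clock: 6.5
eef_pos: [408.6, -362.8, 282.3]
tcp_rot: [3.137, 0.008, 1.604]
contact_force: [1.1, -11.4, 0.8]
opening: 0.177
```

```bash
python3 - <<'E'
from h import *
st()
f=grab("side","s3"); f=grab("scene","sc3")
E
```

```text
t6.50 tcp [ 408.6 -362.8  282.3] rpy [3.137 0.008 1.604] F [  1.1 -11.4   0.8] open 0.177 grasp [ 409.4 -364.   127.3] q [-0.73  0.38  1.91 -0.    0.84 -0.76]
```

View pics/s3.png

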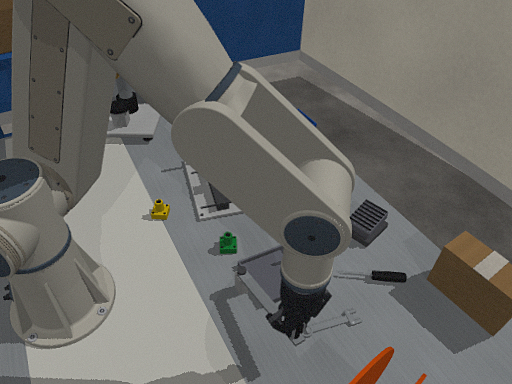

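Emit:
step_arm(deltas=[{"translation": [-0.2, 0, 1], "rot": [0, 0, 0]}, {"translation": [-0.4, 0, 2], "rot": [0, 0, 0]}, {"translation": [-0.6, 0, 2.9], "rot": [0, 0, 0]}, {"translation": [-0.6, 0, 2.9], "rot": [0, 0, 0]}, {"translation": [-0.6, 0, 2.9], "rot": [0, 0, 0]}])

```text
clock: 7.22
eef_pos: [409.9, -368.3, 252.8]
tcp_rot: [3.137, 0.006, 1.606]
contact_force: [1.1, -9.7, 1.5]
opening: 0.175
```

Emit:
step_arm(deltas=[{"translation": [0, 0, 0], "rot": [0, 0, 0]}, {"translation": [0, 0, 0], "rot": [0, 0, 0]}, {"translation": [0, 0, 0], "rot": [0, 0, 0]}, {"translation": [0, 0, -3], "rot": [0, 0, 0]}, {"translation": [0, 0, -7], "rot": [0, 0, 0]}, {"translation": [0, 0, -11], "rot": [0, 0, 0]}, {"translation": [0, 0, -11], "rot": [0, 0, 0]}], grip=120)

```text
clock: 8.1
eef_pos: [409.3, -366.5, 364.6]
tcp_rot: [3.137, 0.004, 1.606]
contact_force: [-0.1, 0.1, -0.2]
opening: 0.531
```

```bash
python3 - <<'E'
from h import *
st()
f=grab("side","s4"); f=grab("scene","sc4")
E
```

```text
t8.10 tcp [ 409.3 -366.5  364.6] rpy [3.137 0.004 1.606] F [-0.1  0.1 -0.2] open 0.531 grasp [ 409.9 -367.1  209.6] q [-0.73  0.28  1.84  0.    1.02 -0.77]
```

View pics/sc4.png

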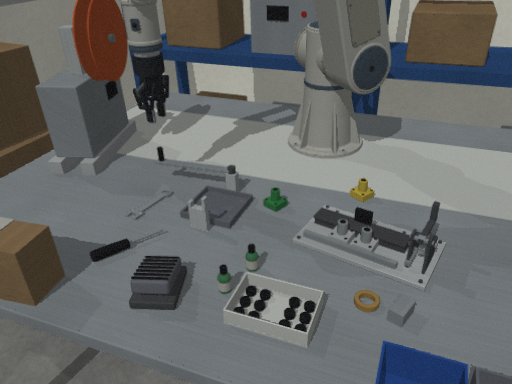

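```bash
python3 - <<'E'
from h import *
move((488.3,355.3,175),yaw=np.pi-.209)
E
```

```text
trans [71.78 10.52  3.14] rot [ 0.     0.    -1.327] dist 72.6
```

Emit:
step_arm(deltas=[{"translation": [6, 1, 0], "rot": [0, 0, -0.11]}, {"translation": [12, 1.8, 0], "rot": [0, 0, -0.22]}, {"translation": [18, 2.7, 0], "rot": [0, 0, -0.33]}, {"translation": [24, 3.5, 0], "rot": [0, 0, -0.44]}, {"translation": [30, 4.4, 0], "rot": [0, 0, -0.55]}, {"translation": [36, 5.3, 0], "rot": [0, 0, -0.66]}, {"translation": [42, 6.2, 0], "rot": [0, 0, -0.77]}, {"translation": [42, 6.2, 0], "rot": [0, 0, -0.77]}])

```text
clock: 9.2
eef_pos: [455.3, 59.5, 360.2]
tcp_rot: [-3.14, -0.002, 2.383]
contact_force: [0.0, -0.4, 0.3]
opening: 0.531
```

```bash
python3 - <<'E'
from h import *
move((488.3,355.3,175),yaw=np.pi-.209)
E
```

```text
trans [17.96 23.73  3.03] rot [-0.001 -0.002 -0.55 ] dist 29.9
```

Emit:
step_arm(deltas=[{"translation": [4, 5, 0], "rot": [0, 0, -0.11]}, {"translation": [7.5, 9.5, 1], "rot": [0, 0, -0.22]}, {"translation": [11, 14, 2], "rot": [0, 0, -0.33]}, {"translation": [14.5, 19, 3], "rot": [0, 0, -0.44]}, {"translation": [17.9, 23.7, 3], "rot": [0, 0, -0.55]}, {"translation": [17.9, 23.7, 3], "rot": [0, 0, -0.55]}, {"translation": [17.9, 23.7, 3], "rot": [0, 0, -0.55]}])

```text
clock: 10.07
eef_pos: [490.7, 349.7, 330.0]
tcp_rot: [-3.139, -0.002, 2.925]
contact_force: [0.1, -0.2, 0.2]
opening: 0.532
```

```bash
python3 - <<'E'
from h import *
st();move((488.3,355.3,111),yaw=np.pi-.209)
f=grab("wrist","w5"); print(proj(f,[(488.3,355.3,124),(488.3,355.3,86)]))
E
```

```text
t10.07 tcp [490.7 349.7 330. ] rpy [-3.139e+00 -2.000e-03  2.925e+00] F [ 0.1 -0.2  0.2] open 0.532 grasp [490.4 349.4 175. ] q [ 0.62  0.4   1.75 -0.    1.   -0.74]
trans [0.35 0.51 6.4 ] rot [-0.003 -0.002 -0.008] dist 6.4
[[263.32518697 223.03992912]
 [261.8128468  200.30088734]]
```

View pics/w5.png

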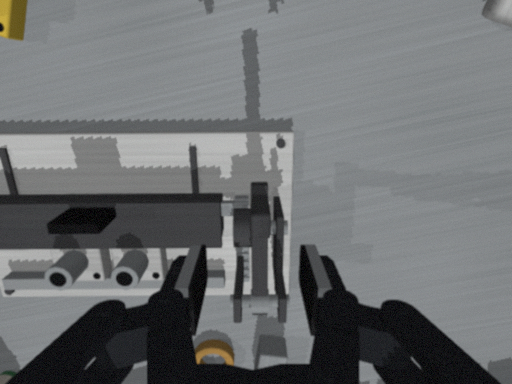

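Emit:
step_arm(deltas=[{"translation": [0.35, 0.5, 2], "rot": [0, 0, 0]}, {"translation": [0.35, 0.5, 4], "rot": [0, 0, 0]}, {"translation": [0.35, 0.5, 6.3], "rot": [0, 0, 0]}, {"translation": [0.35, 0.5, 6.3], "rot": [0, 0, 0]}, {"translation": [0.35, 0.5, 6.3], "rot": [0, 0, 0]}])

```text
clock: 10.75
eef_pos: [488.7, 356.2, 268.7]
tcp_rot: [-3.142, -0.0, 2.925]
contact_force: [0.6, -0.3, 0.0]
opening: 0.53
```

Emit:
step_arm(deltas=[{"translation": [0, 0, 0], "rot": [0, 0, 0]}, {"translation": [0, 0, 0], "rot": [0, 0, 0]}, {"translation": [0, 0, 0], "rot": [0, 0, 0]}, {"translation": [0, 0, 0], "rot": [0, 0, 0]}, {"translation": [0, 0, 0], "rot": [0, 0, 0]}, {"translation": [0, 0, 0], "rot": [0, 0, 0]}], grip=255, squeeze=30)

```text
clock: 11.5
eef_pos: [488.5, 355.3, 269.4]
tcp_rot: [-3.139, 0.0, 2.927]
contact_force: [-1.1, -9.7, 7.9]
opening: 0.137
```

```bash
python3 - <<'E'
from h import *
st()
f=grab("wrist","w6")
E
```

```text
t11.50 tcp [488.5 355.3 269.4] rpy [-3.139  0.     2.927] F [-1.1 -9.7  7.9] open 0.137 grasp [488.5 354.9 114.4] q [ 0.63  0.48  1.78 -0.    0.88 -0.73]
```

View pics/w6.png

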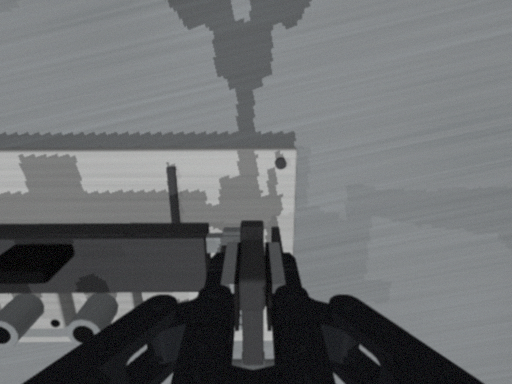

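Emit:
step_arm(deltas=[{"translation": [-0.25, 0, -0.6], "rot": [0, 0, 0]}, {"translation": [-0.55, 0, -1.2], "rot": [0, 0, 0]}, {"translation": [-0.95, 0, -1.8], "rot": [0, 0, 0]}, {"translation": [-1.4, 0, -2.5], "rot": [0, 0, 0]}, {"translation": [-1.4, 0, -2.5], "rot": [0, 0, 0]}, {"translation": [-1.4, 0, -2.5], "rot": [0, 0, 0]}, {"translation": [-1.4, 0, -2.5], "rot": [0, 0, 0]}, {"translation": [-1.4, 0, -2.5], "rot": [0, 0, 0]}])

```text
clock: 12.55
eef_pos: [501.5, 352.4, 293.2]
tcp_rot: [-3.138, -0.002, 2.926]
contact_force: [-2.1, -6.7, -1.0]
opening: 0.137
```

Emit:
step_arm(deltas=[{"translation": [0, 0, 0], "rot": [0, 0, 0]}, {"translation": [0, 0, 0], "rot": [0, 0, 0]}, {"translation": [0, 0, 0], "rot": [0, 0, 0]}, {"translation": [0, 0, 0], "rot": [0, 0, 0]}, {"translation": [0, 0, 0], "rot": [0, 0, 0]}, {"translation": [0, 0, 0], "rot": [0, 0, 0]}, {"translation": [0, 0, 0], "rot": [0, 0, 0]}, {"translation": [0, 0, 0], "rot": [0, 0, 0]}])

```text
clock: 13.55
eef_pos: [501.5, 352.5, 293.2]
tcp_rot: [-3.138, -0.002, 2.926]
contact_force: [-2.7, -7.3, -1.1]
opening: 0.132
```

```bash
python3 - <<'E'
from h import *
st()
f=grab("wrist","w7");f=grab("side","s7"); crop(f,"s7c",140,280,120,225,5)
E
```

```text
t13.55 tcp [501.5 352.5 293.2] rpy [-3.138e+00 -2.000e-03  2.926e+00] F [-2.7 -7.3 -1.1] open 0.132 grasp [501.1 352.  138.2] q [ 0.61  0.46  1.75 -0.    0.94 -0.74]
```

View pics/w7.png

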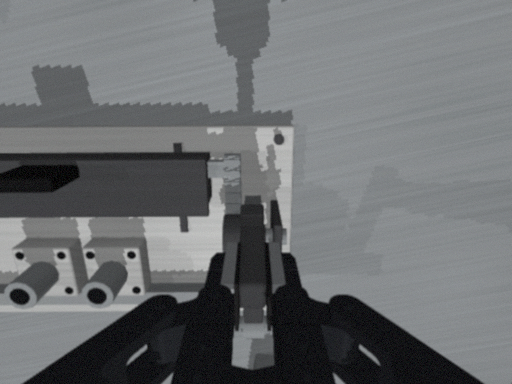

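View pics/s7c.png

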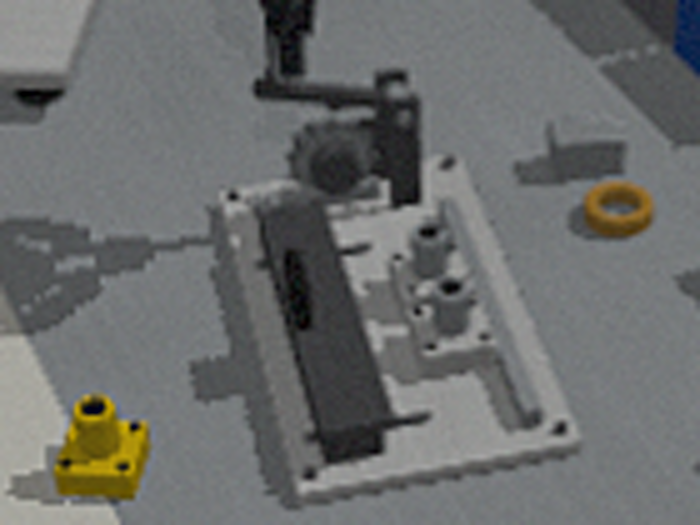

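Emit:
step_arm(deltas=[{"translation": [0, 0, 0], "rot": [0, 0, 0]}, {"translation": [0, 0, 0], "rot": [0, 0, 0]}, {"translation": [0.45, 0, 0.7], "rot": [0, 0, 0]}, {"translation": [0.85, 0, 1.3], "rot": [0, 0, 0]}, {"translation": [1.15, 0, 1.9], "rot": [0, 0, 0]}, {"translation": [1.4, 0, 2.5], "rot": [0, 0, 0]}, {"translation": [1.4, 0, 2.5], "rot": [0, 0, 0]}])

```text
clock: 14.52
eef_pos: [489.3, 355.2, 271.6]
tcp_rot: [-3.14, 0.002, 2.927]
contact_force: [-2.7, -17.0, 26.5]
opening: 0.135
```

Emit:
step_arm(deltas=[{"translation": [0, 0, 0], "rot": [0, 0, 0]}, {"translation": [0, 0, 0], "rot": [0, 0, 0]}, {"translation": [0, 0, 0], "rot": [0, 0, 0]}, {"translation": [0, 0, -3], "rot": [0, 0, 0]}, {"translation": [0, 0, -7], "rot": [0, 0, 0]}, {"translation": [0, 0, -11], "rot": [0, 0, 0]}, {"translation": [0, 0, -11], "rot": [0, 0, 0]}], grip=120)

```text
clock: 15.4
eef_pos: [489.4, 357.3, 381.9]
tcp_rot: [3.137, 0.004, 2.926]
contact_force: [-0.1, -0.3, -0.2]
opening: 0.529
```

```bash
python3 - <<'E'
from h import *
st()
f=grab("scene","sc8");g=grab("side","s8"); crop(f,"sc8c",285,455,170,285,4);crop(g,"s8c",140,280,120,225,5)
c=np.array([510,231,0]);R=Rn.from_euler('z',-.2088)
for n,p in dict(handle0=(-23.5,-8+0,73)).items(): pass
print(proj(f,c+R.apply([(30,-52,62),(30,4,62)])),proj(g,c+R.apply([(30,-52,62),(30,4,62)])))
E
```

```text
t15.40 tcp [489.4 357.3 381.9] rpy [3.137 0.004 2.926] F [-0.1 -0.3 -0.2] open 0.529 grasp [490.2 357.9 226.9] q [ 0.63  0.34  1.7   0.    1.09 -0.73]
[[343.12566059 221.47600245]
 [367.21545567 229.28913493]] [[229.56841451 176.80160515]
 [225.25737915 165.78051036]]
```

View pics/sc8c.png

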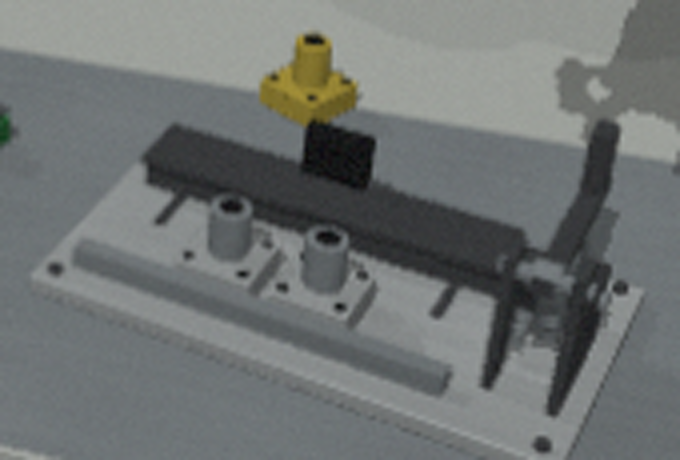

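View pics/s8c.png

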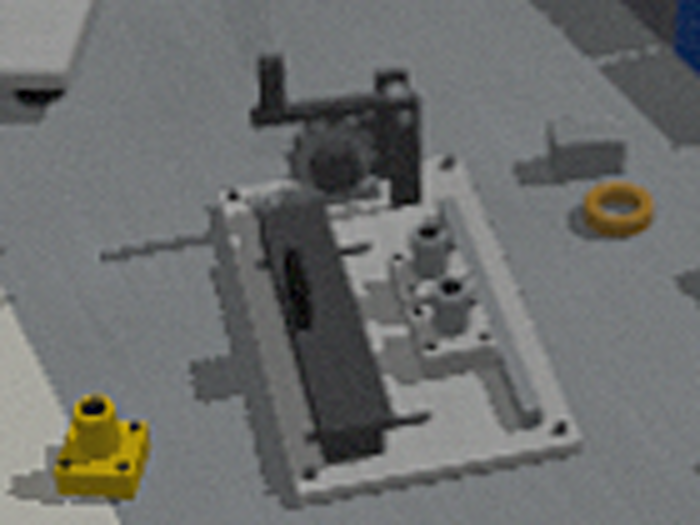

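```bash
python3 - <<'E'
from h import *
c=np.array([510,231,0]);R=Rn.from_euler('z',-.2088)
f=grab("scene");g=grab("side")
for a,b in [((232,205),(452,287)),((328,237),(430,231))]:
    X,e=tri((f,np.array([(a[0]+1.5)/4+285,(a[1]+1.5)/4+170])),(g,np.array([(b[0]+2)/5+140,(b[1]+2)/5+120])));print(X,e, R.inv().apply(X-c))
move((541.2,228.4,120),yaw=1.362)
E
```

```text
[530.01885018 172.77051561  60.58802905] [array([-0.9,  0.6]), array([-0.6, -0.6])] [ 31.65421149 -52.81513145  60.58802905]
[541.95866933 227.76712061  60.62722384] [array([-0.8,  0.6]), array([-0.5, -0.5])] [31.93466962  3.46192591 60.62722384]
trans [ -7.93 -11.35  10.23] rot [-0.002  0.     1.564] dist 17.2
```

Emit:
step_arm(deltas=[{"translation": [-2, -3, 0], "rot": [0, 0, 0.18]}, {"translation": [-4, -6, 1], "rot": [0, 0, 0.36]}, {"translation": [-6, -9, 2], "rot": [0, 0, 0.54]}, {"translation": [-8, -11.3, 3], "rot": [0, 0, 0.72]}, {"translation": [-8, -11.3, 4], "rot": [0, 0, 0.9]}, {"translation": [-8, -11.3, 6], "rot": [0, 0, 1.08]}, {"translation": [-8, -11.3, 8], "rot": [0, 0, 1.26]}, {"translation": [-8, -11.3, 8], "rot": [0, 0, 1.44]}])

```text
clock: 16.6
eef_pos: [541.5, 228.5, 295.4]
tcp_rot: [-3.137, 0.003, 1.48]
contact_force: [-1.0, -0.5, 1.3]
opening: 0.526
```

```bash
python3 - <<'E'
from h import *
st();move((541,228.2,50),yaw=1.362)
E
```

```text
t16.60 tcp [541.5 228.5 295.4] rpy [-3.137e+00  3.000e-03  1.480e+00] F [-1.  -0.5  1.3] open 0.526 grasp [540.7 228.2 140.4] q [0.4  0.42 1.8  0.   0.92 0.49]
trans [-0.01  0.    9.04] rot [-0.005  0.003  0.118] dist 9.0
```

Emit:
step_arm(deltas=[{"translation": [0, 0, 2], "rot": [0, 0, 0.118]}, {"translation": [0, 0, 4], "rot": [0, 0, 0.118]}, {"translation": [0, 0, 4], "rot": [0, 0, 0.118]}, {"translation": [0, 0, 4], "rot": [0, 0, 0.118]}])

```text
clock: 17.1
eef_pos: [542.6, 229.0, 258.5]
tcp_rot: [-3.141, 0.0, 1.368]
contact_force: [0.4, -1.2, 0.6]
opening: 0.527
```

```bash
python3 - <<'E'
from h import *
st();move((541,228.2,50),yaw=1.362)
f=grab("wrist","w9"); print(proj(f,[(541,228,62),(529.3,173,62)]))
E
```

```text
t17.10 tcp [542.6 229.  258.5] rpy [-3.141  0.     1.368] F [ 0.4 -1.2  0.6] open 0.527 grasp [542.5 229.  103.5] q [0.4  0.47 1.83 0.   0.84 0.6 ]
trans [-0.11 -0.13  5.35] rot [-0.001  0.     0.006] dist 5.3
[[248.29058889 238.54366781]
 [248.19615665 320.31646818]]
```

View pics/w9.png

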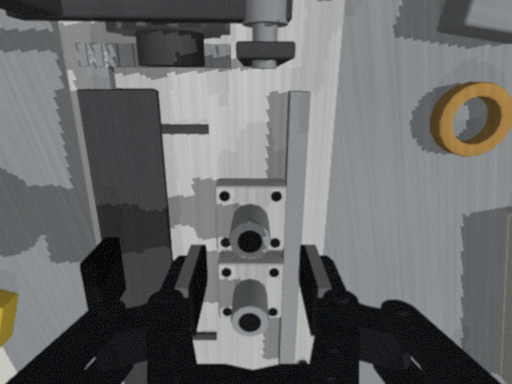

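Emit:
step_arm(deltas=[{"translation": [-0.1, -0.1, 2], "rot": [0, 0, 0]}, {"translation": [-0.1, -0.1, 4], "rot": [0, 0, 0]}, {"translation": [-0.1, -0.1, 5.2], "rot": [0, 0, 0]}, {"translation": [-0.1, -0.1, 5.2], "rot": [0, 0, 0]}, {"translation": [-0.1, -0.1, 5.2], "rot": [0, 0, 0]}])

```text
clock: 17.77
eef_pos: [541.8, 228.4, 207.3]
tcp_rot: [3.141, -0.001, 1.368]
contact_force: [0.5, -0.2, -0.0]
opening: 0.53
```

Emit:
step_arm(deltas=[{"translation": [0, 0, 0], "rot": [0, 0, 0]}, {"translation": [0, 0, 0], "rot": [0, 0, 0]}, {"translation": [0, 0, 0], "rot": [0, 0, 0]}, {"translation": [0, 0, 0], "rot": [0, 0, 0]}, {"translation": [0, 0, 0], "rot": [0, 0, 0]}], grip=255, squeeze=60)

```text
clock: 18.4
eef_pos: [541.1, 228.5, 207.5]
tcp_rot: [-3.141, -0.0, 1.367]
contact_force: [-4.6, 0.4, 7.2]
opening: 0.26
```

```bash
python3 - <<'E'
from h import *
st()
E
```

```text
t18.40 tcp [541.1 228.5 207.5] rpy [-3.141 -0.     1.367] F [-4.6  0.4  7.2] open 0.26 grasp [541.1 228.5  52.5] q [0.4  0.55 1.85 0.   0.75 0.6 ]
```

Emit:
step_arm(deltas=[{"translation": [0, 0, -3], "rot": [0, 0, 0]}, {"translation": [0, 0, -6], "rot": [0, 0, 0]}, {"translation": [0, 0, -9], "rot": [0, 0, 0]}, {"translation": [0, 0, -10], "rot": [0, 0, 0]}, {"translation": [0, 0, -10], "rot": [0, 0, 0]}])

```text
clock: 19.02
eef_pos: [541.4, 228.2, 306.8]
tcp_rot: [3.141, -0.001, 1.368]
contact_force: [0.2, 0.7, -2.2]
opening: 0.262
```

```bash
python3 - <<'E'
from h import *
st();move((491,-192,150),yaw=1.535)
E
```

```text
t19.02 tcp [541.4 228.2 306.8] rpy [ 3.141e+00 -1.000e-03  1.368e+00] F [ 0.2  0.7 -2.2] open 0.262 grasp [541.5 228.3 151.8] q [0.4  0.41 1.8  0.   0.94 0.6 ]
trans [-42.18   3.54   0.16] rot [ 0.001 -0.    -0.167] dist 42.3
```

Emit:
step_arm(deltas=[{"translation": [-6, 0.5, 0], "rot": [0, 0, -0.03]}, {"translation": [-12, 1, 0], "rot": [0, 0, -0.06]}, {"translation": [-18, 1.5, 0], "rot": [0, 0, -0.09]}, {"translation": [-24, 2, 0], "rot": [0, 0, -0.12]}, {"translation": [-30, 2.5, 0], "rot": [0, 0, -0.15]}, {"translation": [-36, 3, 0], "rot": [0, 0, -0.167]}, {"translation": [-42.1, 3.5, 0], "rot": [0, 0, -0.167]}, {"translation": [-42.1, 3.5, 0], "rot": [0, 0, -0.167]}])

```text
clock: 20.02
eef_pos: [489.7, -194.7, 305.2]
tcp_rot: [-3.14, 0.0, 1.53]
contact_force: [0.1, 1.1, -1.3]
opening: 0.263
```

```bash
python3 - <<'E'
from h import *
st();move((491,-192,45),yaw=1.535)
f=grab("wrist","w10")
E
```

```text
t20.02 tcp [ 489.7 -194.7  305.2] rpy [-3.14  0.    1.53] F [ 0.1  1.1 -1.3] open 0.263 grasp [ 489.5 -194.7  150.2] q [-0.38  0.32  1.93 -0.    0.89 -0.34]
trans [ 0.28  0.13 10.52] rot [-0.002  0.    -0.005] dist 10.5
```

View pics/w10.png

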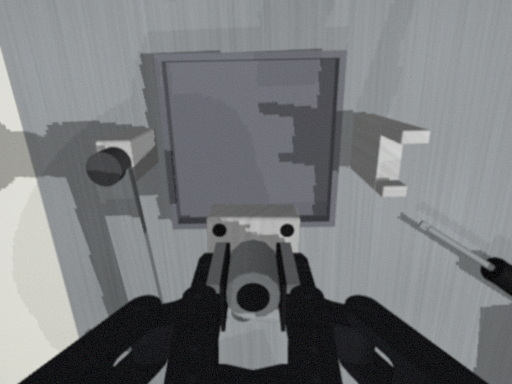

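```bash
python3 - <<'E'
from h import *
f=grab("wrist")
c=np.array([492,-160,0]);R=Rn.from_euler('z',-.036)
for p in [(-65,65,18),(65,65,18),(65,-65,18),(-65,-65,18),(-70,70,18),(70,70,18),(70,-70,18),(-70,-70,18),(0,-32,54),(92,20,92)]:
    print(p,np.round(proj(f,c+R.apply(p))[0],1))
# measured wall-top inner corners
for uv in [(153,55),(346,52),(334,224),(175,227)]:
    X=onz(f,uv,18); print(X,R.inv().apply(X-c))
E
```

```text
(-65, 65, 18) [162.9  58.2]
(65, 65, 18) [342.4  57.2]
(65, -65, 18) [329.4 221.6]
(-65, -65, 18) [177.4 222.2]
(-70, 70, 18) [155.3  50.7]
(70, 70, 18) [350.   49.6]
(70, -70, 18) [334.9 226.9]
(-70, -70, 18) [172.1 227.5]
(0, -32, 54) [253.2 200.6]
(92, 20, 92) [418.7 136.1]
[422.52302567 -90.29360499  18.        ] [-71.94084633  67.16059928  18.        ]
[561.72929027 -94.0508339   18.        ] [67.31045337 68.41614793 18.        ]
[ 558.59803378 -229.717425     18.        ] [ 69.06416812 -67.2752416   18.        ]
[ 422.10082941 -227.04229109   18.        ] [-67.44087963 -69.51467902  18.        ]
```

Emit:
step_arm(deltas=[{"translation": [0.3, 0.1, 3], "rot": [0, 0, 0]}, {"translation": [0.3, 0.1, 6], "rot": [0, 0, 0]}, {"translation": [0.3, 0.1, 8.5], "rot": [0, 0, 0]}, {"translation": [0.3, 0.1, 10], "rot": [0, 0, 0]}, {"translation": [0.3, 0.1, 10.5], "rot": [0, 0, 0]}, {"translation": [0.3, 0.1, 10.5], "rot": [0, 0, 0]}])

```text
clock: 20.88
eef_pos: [492.2, -187.9, 201.8]
tcp_rot: [3.141, 0.0, 1.535]
contact_force: [0.3, -0.4, -1.6]
opening: 0.263
```

```bash
python3 - <<'E'
from h import *
st()
E
```

```text
t20.88 tcp [ 492.2 -187.9  201.8] rpy [3.141 0.    1.535] F [ 0.3 -0.4 -1.6] open 0.263 grasp [ 492.2 -187.9   46.8] q [-0.37  0.49  1.99  0.    0.67 -0.33]
```

Emit:
step_arm(deltas=[{"translation": [-0.3, 0, 0.25], "rot": [0, 0, 0]}, {"translation": [-0.3, 0, 0.25], "rot": [0, 0, 0]}, {"translation": [-0.3, 0, 0.25], "rot": [0, 0, 0]}])

```text
clock: 21.25
eef_pos: [492.4, -191.2, 200.5]
tcp_rot: [3.14, -0.0, 1.534]
contact_force: [0.4, 5.1, 7.9]
opening: 0.262
```

Emit:
step_arm(deltas=[{"translation": [0, 0, 0], "rot": [0, 0, 0]}, {"translation": [0, 0, 0], "rot": [0, 0, 0]}, {"translation": [0, 0, 0], "rot": [0, 0, 0]}, {"translation": [0, 0, -3], "rot": [0, 0, 0]}, {"translation": [0, 0, -6], "rot": [0, 0, 0]}, {"translation": [0, 0, -11], "rot": [0, 0, 0]}, {"translation": [0, 0, -11], "rot": [0, 0, 0]}], grip=120)

```text
clock: 22.12
eef_pos: [493.1, -191.8, 312.5]
tcp_rot: [3.135, 0.002, 1.535]
contact_force: [0.5, -0.7, -0.5]
opening: 0.53
```

```bash
python3 - <<'E'
from h import *
st();move((529.3,173,150),yaw=1.362)
f=grab("scene","sc11")
f=grab("wrist","w11")
E
```

```text
t22.12 tcp [ 493.1 -191.8  312.5] rpy [3.135e+00 2.000e-03 1.535e+00] F [ 0.5 -0.7 -0.5] open 0.53 grasp [ 494.  -192.2  157.5] q [-0.37  0.32  1.92 -0.    0.9  -0.34]
trans [36.59  2.3   0.68] rot [0.006 0.002 0.173] dist 36.7
```

View pics/sc11.png

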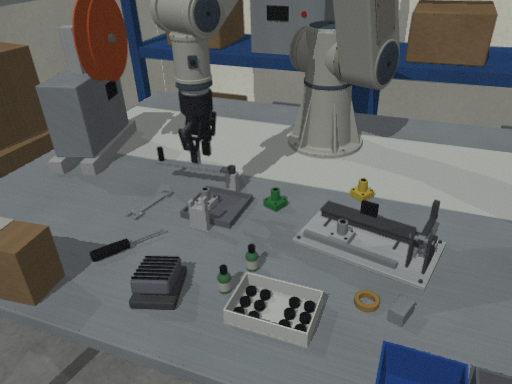

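View pics/w11.png

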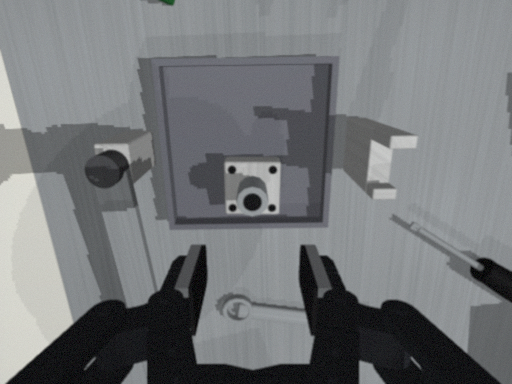

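Cap upright in the tray (boss at 252,202 in the wrist view); the other is still in the fixture (scene 342,227). Going back for it.

Emit:
step_arm(deltas=[{"translation": [6, 0.4, 0], "rot": [0, 0, 0.03]}, {"translation": [12, 0.8, 0], "rot": [0, 0, 0.06]}, {"translation": [18, 1.2, 0], "rot": [0, 0, 0.09]}, {"translation": [24, 1.6, 0], "rot": [0, 0, 0.12]}, {"translation": [30, 2, 0], "rot": [0, 0, 0.15]}, {"translation": [36.5, 2.3, 0.5], "rot": [0, 0, 0.173]}, {"translation": [36.5, 2.3, 2], "rot": [0, 0, 0.173]}, {"translation": [36.5, 2.3, 3], "rot": [0, 0, 0.173]}])

```text
clock: 23.22
eef_pos: [526.9, 172.6, 276.7]
tcp_rot: [-3.139, 0.002, 1.363]
contact_force: [-0.1, -0.1, -0.0]
opening: 0.527
```

```bash
python3 - <<'E'
from h import *
st();move((529.3,173,51),yaw=1.362)
f=grab("wrist","w12"); print(proj(f,[(529.3,173,62)]))
E
```

```text
t23.23 tcp [526.9 172.6 276.7] rpy [-3.139e+00  2.000e-03  1.363e+00] F [-0.1 -0.1 -0. ] open 0.527 grasp [526.4 172.3 121.7] q [ 0.31  0.4   1.89 -0.    0.85  0.52]
trans [0.11 0.24 7.07] rot [-0.003  0.002  0.001] dist 7.1
[[255.31164044 220.86884036]]
```

View pics/w12.png

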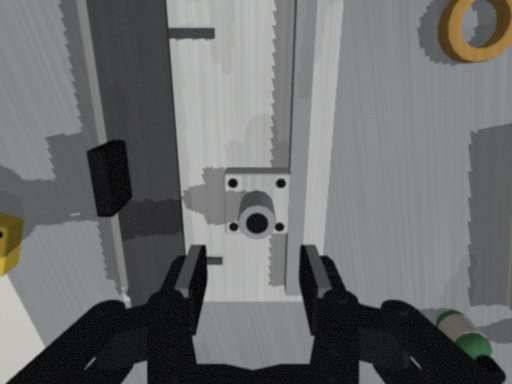

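Boss top at (256,221), as predicted. Descend and grip.

Emit:
step_arm(deltas=[{"translation": [0.1, 0.2, 2.5], "rot": [0, 0, 0]}, {"translation": [0.1, 0.2, 5], "rot": [0, 0, 0]}, {"translation": [0.1, 0.2, 7], "rot": [0, 0, 0]}, {"translation": [0.1, 0.2, 7], "rot": [0, 0, 0]}, {"translation": [0.1, 0.2, 7], "rot": [0, 0, 0]}])

```text
clock: 23.9
eef_pos: [530.3, 172.4, 209.5]
tcp_rot: [3.142, 0.0, 1.361]
contact_force: [0.4, -0.3, 0.5]
opening: 0.531
```

Emit:
step_arm(deltas=[{"translation": [0, 0, 0], "rot": [0, 0, 0]}, {"translation": [0, 0, 0], "rot": [0, 0, 0]}, {"translation": [0, 0, 0], "rot": [0, 0, 0]}, {"translation": [0, 0, 0], "rot": [0, 0, 0]}, {"translation": [0, 0, 0], "rot": [0, 0, 0]}], grip=255, squeeze=60)

```text
clock: 24.52
eef_pos: [529.6, 173.3, 210.1]
tcp_rot: [-3.141, 0.0, 1.362]
contact_force: [-4.7, -0.0, 7.9]
opening: 0.261
```

```bash
python3 - <<'E'
from h import *
st()
E
```

```text
t24.52 tcp [529.6 173.3 210.1] rpy [-3.141  0.     1.362] F [-4.7 -0.   7.9] open 0.261 grasp [529.5 173.3  55.1] q [0.31 0.51 1.92 0.   0.72 0.52]
```

Emit:
step_arm(deltas=[{"translation": [0, 0, -3], "rot": [0, 0, 0]}, {"translation": [0, 0, -6], "rot": [0, 0, 0]}, {"translation": [0, 0, -9], "rot": [0, 0, 0]}, {"translation": [0, 0, -10], "rot": [0, 0, 0]}, {"translation": [0, 0, -10], "rot": [0, 0, 0]}])

```text
clock: 25.15
eef_pos: [530.1, 173.3, 309.5]
tcp_rot: [3.14, -0.001, 1.362]
contact_force: [-0.3, -0.1, -0.9]
opening: 0.259
```

```bash
python3 - <<'E'
from h import *
st();move((493,-128,150),yaw=1.535)
E
```

```text
t25.15 tcp [530.1 173.3 309.5] rpy [ 3.140e+00 -1.000e-03  1.362e+00] F [-0.3 -0.1 -0.9] open 0.259 grasp [530.3 173.4 154.5] q [0.31 0.36 1.86 0.   0.92 0.52]
trans [-30.24   2.62   0.43] rot [ 0.001 -0.001 -0.173] dist 30.4
```

Emit:
step_arm(deltas=[{"translation": [-5, 0.4, 0], "rot": [0, 0, -0.03]}, {"translation": [-11, 0.9, 0], "rot": [0, 0, -0.06]}, {"translation": [-17, 1.5, 0], "rot": [0, 0, -0.09]}, {"translation": [-23, 2, 0], "rot": [0, 0, -0.12]}, {"translation": [-28, 2.4, 0], "rot": [0, 0, -0.15]}, {"translation": [-30.2, 2.6, 0], "rot": [0, 0, -0.173]}, {"translation": [-30.2, 2.6, 0], "rot": [0, 0, -0.173]}, {"translation": [-30.2, 2.6, 0], "rot": [0, 0, -0.173]}])

```text
clock: 26.15
eef_pos: [492.6, -127.0, 308.2]
tcp_rot: [-3.14, -0.001, 1.534]
contact_force: [-0.3, 0.2, -1.8]
opening: 0.256
```

```bash
python3 - <<'E'
from h import *
st();move((493,-128,48.5),yaw=1.535)
f=grab("wrist","w13")
E
```

```text
t26.15 tcp [ 492.6 -127.   308.2] rpy [-3.140e+00 -1.000e-03  1.534e+00] F [-0.3  0.2 -1.8] open 0.256 grasp [ 492.4 -126.9  153.2] q [-0.26  0.3   1.97  0.    0.88 -0.22]
trans [-0.11  0.06 10.47] rot [-0.002 -0.001 -0.001] dist 10.5
```

View pics/w13.png

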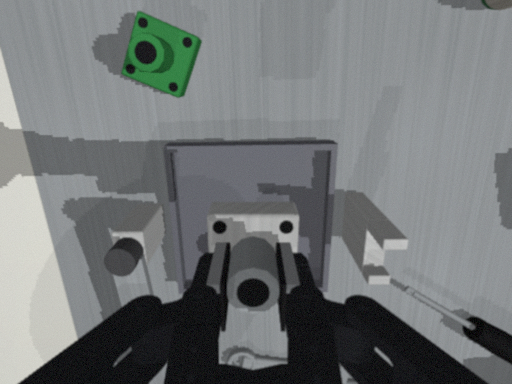

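```bash
python3 - <<'E'
from h import *
f=grab("scene","sc13");g=grab("side","s13")
a=cv2.resize(np.ascontiguousarray(f["image"][150:240,160:300,::-1]),None,fx=2.85,fy=4)
b=cv2.resize(np.ascontiguousarray(g["image"][215:315,200:360,::-1]),None,fx=2.5,fy=3.6)
cv2.imwrite("pics/c13.png",np.hstack([a[:360],b[:360]]))
E
```

```text
(no output)
```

View pics/c13.png

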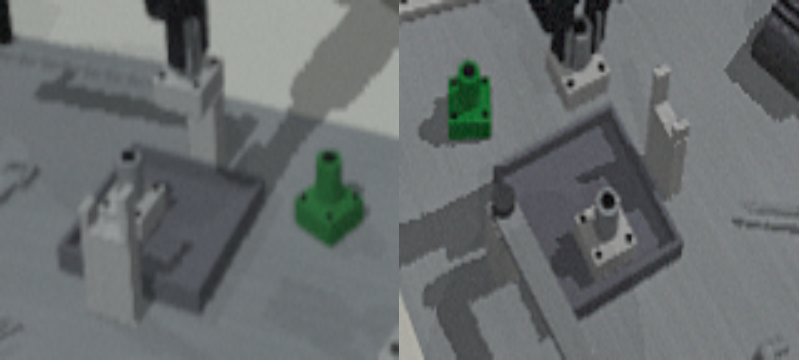

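```bash
python3 - <<'E'
from h import *
g=grab("side"); print(proj(g,[(492,-191,54),(492,-170,54)]), onz(g,(283.2,270.4),54))
E
```

```text
[[282.54935405 270.21996005]
 [278.02460653 264.02336647]] [ 493.10194244 -192.1730975    54.        ]
```

Emit:
step_arm(deltas=[{"translation": [0, 0, 3], "rot": [0, 0, 0]}, {"translation": [0, 0, 6], "rot": [0, 0, 0]}, {"translation": [0, 0, 8.5], "rot": [0, 0, 0]}, {"translation": [0, 0, 10], "rot": [0, 0, 0]}, {"translation": [0, 0, 10.4], "rot": [0, 0, 0]}, {"translation": [0, 0, 10.4], "rot": [0, 0, 0]}, {"translation": [0, 0, 10.5], "rot": [0, 0, 0]}])

```text
clock: 27.22
eef_pos: [493.3, -127.6, 204.9]
tcp_rot: [3.14, 0.0, 1.535]
contact_force: [-0.2, 0.9, -1.3]
opening: 0.26
```

```bash
python3 - <<'E'
from h import *
st()
E
```

```text
t27.23 tcp [ 493.3 -127.6  204.9] rpy [3.14  0.    1.535] F [-0.2  0.9 -1.3] open 0.26 grasp [ 493.5 -127.7   49.9] q [-0.26  0.46  2.02 -0.    0.65 -0.22]
```

Emit:
step_arm(deltas=[{"translation": [0, 0, 0.2], "rot": [0, 0, 0]}, {"translation": [0, 0, 0.3], "rot": [0, 0, 0]}, {"translation": [0, 0, 0.3], "rot": [0, 0, 0]}])

```text
clock: 27.6
eef_pos: [493.3, -127.7, 203.0]
tcp_rot: [3.14, 0.0, 1.535]
contact_force: [-6.6, 2.0, 22.5]
opening: 0.259
```

Emit:
step_arm(deltas=[{"translation": [0, 0, 0], "rot": [0, 0, 0]}, {"translation": [0, 0, 0], "rot": [0, 0, 0]}, {"translation": [0, 0, 0], "rot": [0, 0, 0]}, {"translation": [0, 0, -3], "rot": [0, 0, 0]}, {"translation": [0, 0, -6], "rot": [0, 0, 0]}, {"translation": [0, 0, -11], "rot": [0, 0, 0]}, {"translation": [0, 0, -11], "rot": [0, 0, 0]}], grip=120)

```text
clock: 28.48
eef_pos: [494.2, -127.9, 314.3]
tcp_rot: [3.135, 0.001, 1.535]
contact_force: [-0.0, 0.0, -1.0]
opening: 0.532
```

```bash
python3 - <<'E'
from h import *
st()
f=grab("wrist","w14");f=grab("scene","sc14");g=grab("side","s14"); crop(f,"sc14c",285,455,170,285,4)
c=np.array([510,231,0]);R=Rn.from_euler('z',-.2088)
# handle top centre at px
for q in [(338,132)]:
    a=np.array([(q[0]+1.5)/4+285,(q[1]+1.5)/4+170]); X=onz(f,a,73); print(X,R.inv().apply(X-c))
E
```

```text
t28.48 tcp [ 494.2 -127.9  314.3] rpy [3.135e+00 1.000e-03 1.535e+00] F [-0.  0. -1.] open 0.532 grasp [ 495.2 -128.2  159.3] q [-0.26  0.29  1.96 -0.    0.89 -0.22]
[452.09966011 218.94228748  73.        ] [-54.14336913 -23.79775976  73.        ]
```

View pics/w14.png

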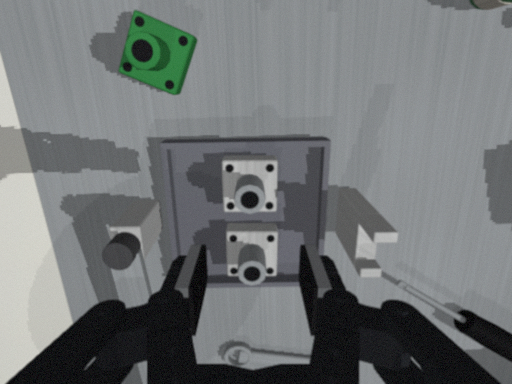

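View pics/sc14c.png

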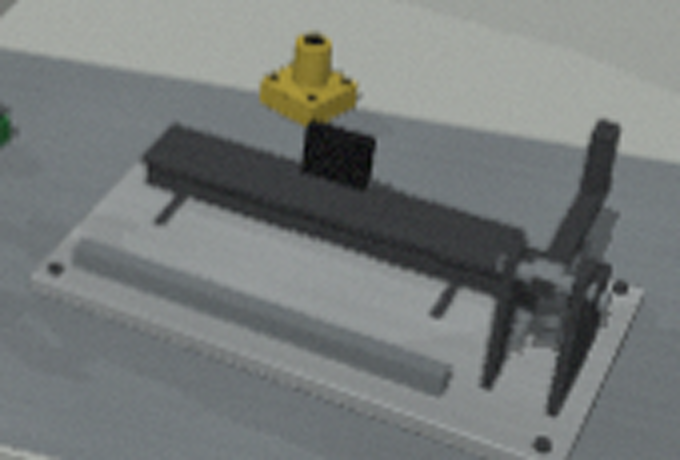

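View pics/s14.png

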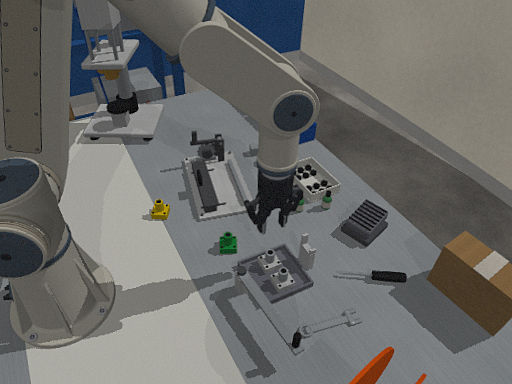

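```bash
python3 - <<'E'
from h import *
c=np.array([510,231,0]);R=Rn.from_euler('z',-.2088)
X=c+R.apply((-56,-20.6,60));print(X)
f=grab("scene");print("yellow",onz(f,(285+314/4,170+40/4),50))
move((X[0],X[1],150),yaw=1.362)
E
```

```text
[450.94620578 222.45544686  60.        ]
yellow [306.95217196 181.23994584  50.        ]
trans [34.81 -5.39  0.52] rot [-0.002 -0.     0.173] dist 35.2
```

Emit:
step_arm(deltas=[{"translation": [5, -0.8, 0], "rot": [0, 0, 0.03]}, {"translation": [11, -1.7, 0], "rot": [0, 0, 0.06]}, {"translation": [17, -2.6, 0], "rot": [0, 0, 0.09]}, {"translation": [23, -3.6, 0], "rot": [0, 0, 0.12]}, {"translation": [29, -4.5, 0], "rot": [0, 0, 0.15]}, {"translation": [34.8, -5.4, 0], "rot": [0, 0, 0.173]}, {"translation": [34.8, -5.4, 1], "rot": [0, 0, 0.173]}, {"translation": [34.8, -5.4, 1], "rot": [0, 0, 0.173]}])

```text
clock: 29.68
eef_pos: [450.5, 221.8, 299.2]
tcp_rot: [-3.138, 0.003, 1.363]
contact_force: [0.2, -1.1, 0.8]
opening: 0.526
```

```bash
python3 - <<'E'
from h import *
st();move((451,222.5,61),yaw=1.362)
f=grab("wrist","w15"); 
c=np.array([510,231,0]);R=Rn.from_euler('z',-.2088)
print(proj(f,c+R.apply([(-61,-40.6,73),(-51,-40.6,73),(-51,-.6,73),(-61,-.6,73)])))
E
```

```text
t29.68 tcp [450.5 221.8 299.2] rpy [-3.138e+00  3.000e-03  1.363e+00] F [ 0.2 -1.1  0.8] open 0.526 grasp [450.  221.4 144.2] q [ 0.45  0.3   1.99 -0.    0.86  0.66]
trans [0.11 0.06 8.32] rot [-0.003  0.003  0.001] dist 8.3
[[244.74732385 241.30667858]
 [259.76996285 241.32463434]
 [260.21299823 184.12928243]
 [244.22306982 184.11794918]]
```

View pics/w15.png

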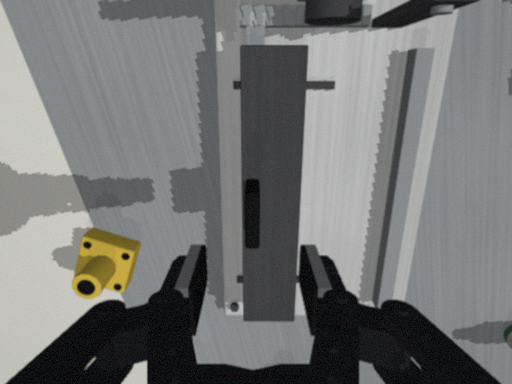

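Emit:
step_arm(deltas=[{"translation": [0, 0, 3], "rot": [0, 0, 0]}, {"translation": [0, 0, 6], "rot": [0, 0, 0]}, {"translation": [0, 0.05, 8.1], "rot": [0, 0, 0]}, {"translation": [0, 0.05, 8.2], "rot": [0, 0, 0]}, {"translation": [0, 0.05, 8.2], "rot": [0, 0, 0]}])

```text
clock: 30.35
eef_pos: [452.4, 221.3, 219.6]
tcp_rot: [3.141, -0.0, 1.36]
contact_force: [0.2, 0.1, -0.1]
opening: 0.526
```

Emit:
step_arm(deltas=[{"translation": [0, 0, 0], "rot": [0, 0, 0]}, {"translation": [0, 0, 0], "rot": [0, 0, 0]}, {"translation": [0, 0, 0], "rot": [0, 0, 0]}, {"translation": [0, 0, 0], "rot": [0, 0, 0]}, {"translation": [0, 0, 0], "rot": [0, 0, 0]}, {"translation": [0, 0, 0], "rot": [0, 0, 0]}], grip=255, squeeze=40)

```text
clock: 31.1
eef_pos: [451.3, 222.2, 219.9]
tcp_rot: [-3.141, 0.0, 1.362]
contact_force: [-4.3, 2.1, 7.8]
opening: 0.111
```

```bash
python3 - <<'E'
from h import *
st()
E
```

```text
t31.10 tcp [451.3 222.2 219.9] rpy [-3.141  0.     1.362] F [-4.3  2.1  7.8] open 0.111 grasp [451.2 222.3  64.9] q [0.45 0.43 2.03 0.   0.68 0.66]
```

Emit:
step_arm(deltas=[{"translation": [0, 0.25, 0], "rot": [0, 0, 0]}, {"translation": [0, 0.5, 0], "rot": [0, 0, 0]}, {"translation": [0, 0.75, 0], "rot": [0, 0, 0]}, {"translation": [0, 1.0, 0], "rot": [0, 0, 0]}, {"translation": [0, 1.25, 0], "rot": [0, 0, 0]}, {"translation": [0, 1.5, 0], "rot": [0, 0, 0]}, {"translation": [0, 1.75, 0], "rot": [0, 0, 0]}, {"translation": [0, 2.0, 0], "rot": [0, 0, 0]}])

```text
clock: 32.1
eef_pos: [470.4, 218.2, 219.9]
tcp_rot: [-3.14, 0.0, 1.362]
contact_force: [-6.5, 2.3, 8.7]
opening: 0.114
```

Emit:
step_arm(deltas=[{"translation": [0, 0.25, 0], "rot": [0, 0, 0]}, {"translation": [0, 0.5, 0], "rot": [0, 0, 0]}, {"translation": [0, 0.75, 0], "rot": [0, 0, 0]}, {"translation": [0, 1.0, 0], "rot": [0, 0, 0]}, {"translation": [0, 1.25, 0], "rot": [0, 0, 0]}, {"translation": [0, 1.5, 0], "rot": [0, 0, 0]}, {"translation": [0, 1.7, 0], "rot": [0, 0, 0]}])

```text
clock: 32.98
eef_pos: [487.2, 214.7, 219.9]
tcp_rot: [-3.14, 0.0, 1.362]
contact_force: [-6.6, 2.0, 8.5]
opening: 0.108
```

```bash
python3 - <<'E'
from h import *
st()
c=np.array([510,231,0]);R=Rn.from_euler('z',-.2088)
print(R.inv().apply(readout.sense()["eef_pos"]-c),R.inv().apply(readout.sense()["contact_force"]))
E
```

```text
t32.98 tcp [487.2 214.7 219.9] rpy [-3.14   0.     1.362] F [-6.6  2.   8.5] open 0.108 grasp [486.9 214.7  64.9] q [0.41 0.46 1.97 0.   0.71 0.62]
[-18.96408871 -20.66970709 219.90280626] [-6.8631146   0.57795216  8.50434641]
```

Moved 36.7 mm; push on to the hard stop at −4 mm.

Emit:
step_arm(deltas=[{"translation": [0, 0.2, 0], "rot": [0, 0, 0]}, {"translation": [0, 0.35, 0], "rot": [0, 0, 0]}, {"translation": [0, 0.5, 0], "rot": [0, 0, 0]}, {"translation": [0, 0.5, 0], "rot": [0, 0, 0]}])

```text
clock: 33.48
eef_pos: [489.8, 214.2, 219.9]
tcp_rot: [-3.134, 0.001, 1.361]
contact_force: [-23.5, 10.5, 20.4]
opening: 0.109
```

```bash
python3 - <<'E'
from h import *
st()
c=np.array([510,231,0]);R=Rn.from_euler('z',-.2088)
print(R.inv().apply(readout.sense()["eef_pos"]-c),R.inv().apply(readout.sense()["contact_force"]))
E
```

```text
t33.48 tcp [489.8 214.2 219.9] rpy [-3.134e+00  1.000e-03  1.361e+00] F [-23.5  10.5  20.4] open 0.109 grasp [488.7 214.3  64.9] q [0.41 0.47 1.96 0.01 0.72 0.61]
[-16.2365511  -20.6167979  219.85000044] [-25.14180189   5.39141028  20.42191162]
```

Emit:
step_arm(deltas=[{"translation": [0, -0.2, 0], "rot": [0, 0, 0]}, {"translation": [0, -0.4, 0], "rot": [0, 0, 0]}, {"translation": [0, -0.4, 0], "rot": [0, 0, 0]}])

```text
clock: 33.85
eef_pos: [488.3, 214.5, 219.9]
tcp_rot: [-3.14, 0.0, 1.362]
contact_force: [-6.5, 1.4, 7.3]
opening: 0.108
```

Emit:
step_arm(deltas=[{"translation": [0, 0, 0], "rot": [0, 0, 0]}, {"translation": [0, 0, 0], "rot": [0, 0, 0]}, {"translation": [0, 0, 0], "rot": [0, 0, 0]}, {"translation": [0, 0, 0], "rot": [0, 0, 0]}, {"translation": [0, 0, -4], "rot": [0, 0, 0]}, {"translation": [0, 0, -9], "rot": [0, 0, 0]}, {"translation": [0, 0, -9], "rot": [0, 0, 0]}], grip=120)

```text
clock: 34.72
eef_pos: [490.5, 214.7, 312.6]
tcp_rot: [3.136, -0.004, 1.362]
contact_force: [0.5, -0.8, -0.5]
opening: 0.526
```

```bash
python3 - <<'E'
from h import *
st();f=grab("scene","sc16");g=grab("side","s16");w=grab("wrist","w16")
crop(f,"sc16c",285,455,170,285,4);crop(g,"s16c",140,280,120,225,5)
E
```

```text
t34.73 tcp [490.5 214.7 312.6] rpy [ 3.136 -0.004  1.362] F [ 0.5 -0.8 -0.5] open 0.526 grasp [491.4 215.1 157.6] q [ 0.41  0.32  1.91 -0.    0.9   0.62]
```

View pics/sc16c.png

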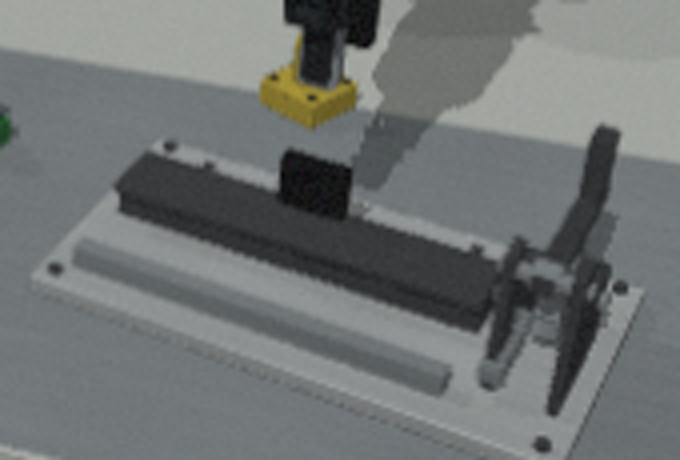

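View pics/s16c.png

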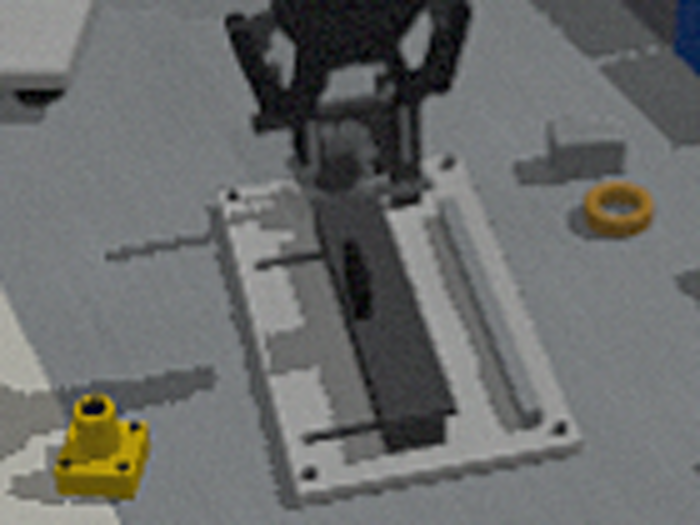

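View pics/w16.png

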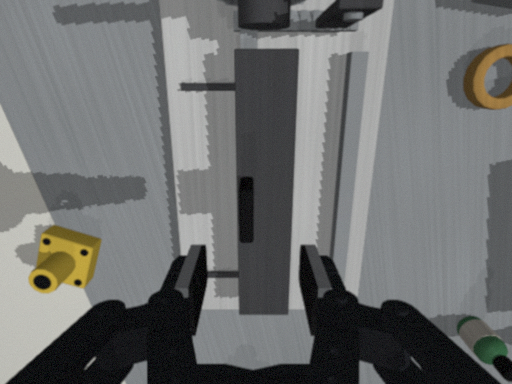

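```bash
python3 - <<'E'
from h import *
f=grab("scene","sc17");g=grab("side","s17")
def knob(F,box):
    c0,c1,r0,r1=box; im=F["image"][r0:r1,c0:c1]; m=(im.max(2)<45).astype(np.uint8)
    n,l,s,c=cv2.connectedComponentsWithStats(m); i=1+np.argmax(s[1:,4]); print(s[i]+[c0,r0,0,0,0],c[i]+[c0,r0]); return c[i]+[c0,r0]
a=knob(f,(145,180,135,170));b=knob(g,(280,315,320,365))
X,e=tri((f,a),(g,b));print(X,e); p=X[:2]-[400,-157];print(np.hypot(*p),np.arctan2(p[1],p[0])+.036)
move((X[0],X[1],175),yaw=1.606)
E
```

```text
[158 147   6  14  57] [160.35087719 153.89473684]
[292 332   9  16 104] [296.00961538 339.58653846]
[ 410.68672836 -370.99659395   88.13444   ] [array([ 0.1, -0. ]), array([0.1, 0. ])]
214.26326886222392 -1.4848990007475138
trans [-58.84   4.52  -2.15] rot [-0.002  0.001 -0.244] dist 59.1
```

Emit:
step_arm(deltas=[{"translation": [-6, 0.5, -0.5], "rot": [0, 0, -0.03]}, {"translation": [-12, 0.9, -1], "rot": [0, 0, -0.06]}, {"translation": [-18, 1.4, -1.5], "rot": [0, 0, -0.09]}, {"translation": [-24, 1.8, -2], "rot": [0, 0, -0.12]}, {"translation": [-30, 2.3, -2], "rot": [0, 0, -0.15]}, {"translation": [-36, 2.8, -2], "rot": [0, 0, -0.18]}, {"translation": [-42, 3.2, -2], "rot": [0, 0, -0.21]}, {"translation": [-48, 3.7, -2], "rot": [0, 0, -0.24]}])

```text
clock: 35.98
eef_pos: [424.8, -264.9, 328.0]
tcp_rot: [-3.14, -0.001, 1.603]
contact_force: [1.6, 1.0, 0.6]
opening: 0.53
```

```bash
python3 - <<'E'
from h import *
st();move((410.5,-370,150),yaw=1.606)
E
```

```text
t35.98 tcp [ 424.8 -264.9  328. ] rpy [-3.140e+00 -1.000e-03  1.603e+00] F [1.6 1.  0.6] open 0.53 grasp [ 424.6 -264.7  173. ] q [-0.56  0.26  1.97  0.    0.92 -0.59]
trans [-10.46  -1.76   2.29] rot [-0.001 -0.001 -0.003] dist 10.9
```

Emit:
step_arm(deltas=[{"translation": [-5, -0.9, 0], "rot": [0, 0, 0]}, {"translation": [-10, -1.7, 0], "rot": [0, 0, 0]}, {"translation": [-10.2, -1.7, 1], "rot": [0, 0, 0]}, {"translation": [-10.2, -1.7, 1], "rot": [0, 0, 0]}, {"translation": [-10.2, -1.7, 1], "rot": [0, 0, 0]}])

```text
clock: 36.6
eef_pos: [411.9, -364.3, 318.5]
tcp_rot: [-3.14, -0.001, 1.603]
contact_force: [-0.0, -0.6, 0.2]
opening: 0.53
```

```bash
python3 - <<'E'
from h import *
st();move((410.5,-369.5,93),yaw=1.606)
w=grab("wrist","w18");print(proj(w,[(410.5,-369.5,110),(410.5,-369.5,70)]))
E
```

```text
t36.60 tcp [ 411.9 -364.3  318.5] rpy [-3.140e+00 -1.000e-03  1.603e+00] F [-0.  -0.6  0.2] open 0.53 grasp [ 411.7 -364.1  163.5] q [-0.73  0.34  1.87  0.    0.93 -0.76]
trans [-0.52 -0.15  7.05] rot [-0.001 -0.001 -0.003] dist 7.1
[[248.73291707 235.01858878]
 [249.4343008  209.8346437 ]]
```

View pics/w18.png

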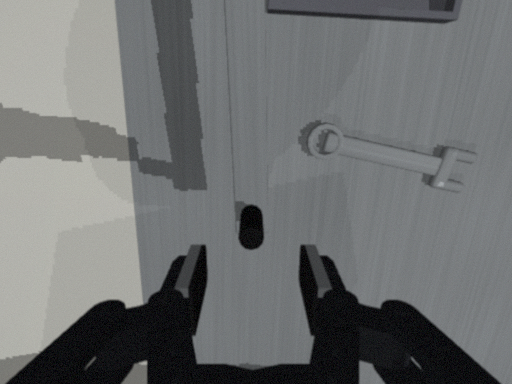

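Emit:
step_arm(deltas=[{"translation": [-0.5, -0.1, 2.5], "rot": [0, 0, 0]}, {"translation": [-0.5, -0.1, 5], "rot": [0, 0, 0]}, {"translation": [-0.5, -0.1, 6.9], "rot": [0, 0, 0]}, {"translation": [-0.5, -0.1, 6.9], "rot": [0, 0, 0]}, {"translation": [-0.5, -0.1, 6.9], "rot": [0, 0, 0]}])

```text
clock: 37.28
eef_pos: [411.5, -370.3, 250.9]
tcp_rot: [3.141, 0.001, 1.603]
contact_force: [-0.5, 0.1, 0.1]
opening: 0.526
```

Emit:
step_arm(deltas=[{"translation": [0, 0, 0], "rot": [0, 0, 0]}, {"translation": [0, 0, 0], "rot": [0, 0, 0]}, {"translation": [0, 0, 0], "rot": [0, 0, 0]}, {"translation": [0, 0, 0], "rot": [0, 0, 0]}, {"translation": [0, 0, 0], "rot": [0, 0, 0]}, {"translation": [0, 0, 0], "rot": [0, 0, 0]}], grip=255, squeeze=30)

```text
clock: 38.02
eef_pos: [411.1, -370.8, 250.2]
tcp_rot: [3.141, 0.001, 1.602]
contact_force: [0.1, -2.8, 0.9]
opening: 0.178
```

Emit:
step_arm(deltas=[{"translation": [0.2, 0, -1], "rot": [0, 0, 0]}, {"translation": [0.4, 0, -2], "rot": [0, 0, 0]}, {"translation": [0.65, 0, -3.2], "rot": [0, 0, 0]}, {"translation": [0.65, 0, -3.2], "rot": [0, 0, 0]}, {"translation": [0.65, 0, -3.2], "rot": [0, 0, 0]}])

```text
clock: 38.65
eef_pos: [410.4, -363.1, 281.9]
tcp_rot: [-3.14, -0.002, 1.602]
contact_force: [0.1, 5.4, -2.2]
opening: 0.171
```

```bash
python3 - <<'E'
from h import *
st()
s=readout.sense();p=s["eef_pos"][:2]-np.array([400,-157]); print(np.hypot(*p),np.arctan2(p[1],p[0])+.036)
r=203;a0=np.arctan2(p[1],p[0]);R0=Rn.from_euler('xyz',s["tcp_rot"])
for th in np.r_[np.arange(.1,1.41,.1),a0*-1-.036]:
    w=np.array([400+r*np.cos(a0+th),-157+r*np.sin(a0+th),s["eef_pos"][2]])
    print(round(th,2),np.round(R0.inv().apply(w-s["eef_pos"])/10,2))
E
```

```text
t38.65 tcp [ 410.4 -363.1  281.9] rpy [-3.140e+00 -2.000e-03  1.602e+00] F [ 0.1  5.4 -2.2] open 0.171 grasp [ 410.2 -362.8  126.9] q [-0.73  0.39  1.9   0.    0.86 -0.76]
206.38841345177252 -1.4844256664929354
0.1 [ 0.48  2.02 -0.  ]
0.2 [ 0.82  4.02 -0.  ]
0.3 [ 1.36  5.97 -0.  ]
0.4 [ 2.09  7.87 -0.01]
0.5 [ 3.01  9.68 -0.01]
0.6 [ 4.100e+00  1.139e+01 -1.000e-02]
0.7 [ 5.360e+00  1.298e+01 -1.000e-02]
0.8 [ 6.78 14.43 -0.  ]
0.9 [ 8.33 15.74 -0.  ]
1.0 [10.   16.89 -0.  ]
1.1 [11.78 17.87  0.  ]
1.2 [13.65 18.66  0.  ]
1.3 [1.558e+01 1.926e+01 1.000e-02]
1.4 [1.757e+01 1.967e+01 1.000e-02]
1.48 [1.927e+01 1.986e+01 1.000e-02]
```

Emit:
step_arm(deltas=[{"translation": [0.3, 2.02, 0], "rot": [0, 0, -0.1]}, {"translation": [0.7, 4.02, 0], "rot": [0, 0, -0.2]}, {"translation": [1.3, 5.97, 0], "rot": [0, 0, -0.3]}, {"translation": [2.05, 7.87, 0], "rot": [0, 0, -0.4]}, {"translation": [3, 9.7, 0], "rot": [0, 0, -0.5]}, {"translation": [4.1, 11.4, 0], "rot": [0, 0, -0.6]}, {"translation": [5.35, 13, 0], "rot": [0, 0, -0.7]}, {"translation": [6.75, 14.45, 0], "rot": [0, 0, -0.8]}])

```text
clock: 39.65
eef_pos: [553.1, -291.5, 281.5]
tcp_rot: [-3.141, -0.002, 2.405]
contact_force: [-3.9, 2.4, -3.5]
opening: 0.174
```

```bash
python3 - <<'E'
from h import *
st()
s=readout.sense();p=s["eef_pos"][:2]-np.array([400,-157]); print(np.hypot(*p),np.arctan2(p[1],p[0])+.036)
r=203;a0=np.arctan2(p[1],p[0]);R0=Rn.from_euler('xyz',s["tcp_rot"])
for th in np.r_[np.arange(.1,.61,.1),a0*-1-.036]:
    w=np.array([400+r*np.cos(a0+th),-157+r*np.sin(a0+th),s["eef_pos"][2]])
    print(round(th,2),np.round(R0.inv().apply(w-s["eef_pos"])/10,2))
f=grab("side","s19")
E
```

```text
t39.65 tcp [ 553.1 -291.5  281.5] rpy [-3.141e+00 -2.000e-03  2.405e+00] F [-3.9  2.4 -3.5] open 0.174 grasp [ 552.8 -291.4  126.5] q [-0.49  0.49  1.73 -0.    0.93 -1.32]
203.81404642780473 -0.6849436088574157
0.1 [ 0.21  2.02 -0.  ]
0.2 [ 0.55  4.02 -0.  ]
0.3 [ 1.08  5.98 -0.  ]
0.4 [ 1.81  7.88 -0.  ]
0.5 [ 2.72  9.69 -0.  ]
0.6 [ 3.8 11.4 -0. ]
0.68 [ 4.86 12.77 -0.  ]
```

View pics/s19.png

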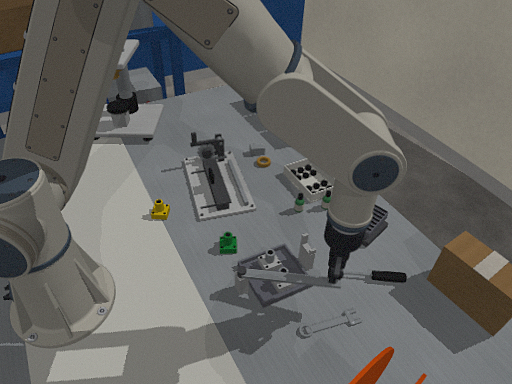

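Emit:
step_arm(deltas=[{"translation": [0.2, 2.02, 0], "rot": [0, 0, -0.1]}, {"translation": [0.55, 4.02, 0], "rot": [0, 0, -0.2]}, {"translation": [1.1, 5.98, 0], "rot": [0, 0, -0.3]}, {"translation": [1.8, 7.88, 0], "rot": [0, 0, -0.4]}, {"translation": [2.7, 9.7, 0], "rot": [0, 0, -0.5]}, {"translation": [3.8, 11.4, 0], "rot": [0, 0, -0.6]}, {"translation": [4.85, 12.75, 0], "rot": [0, 0, -0.69]}, {"translation": [4.85, 12.75, 0], "rot": [0, 0, -0.69]}])

```text
clock: 40.7
eef_pos: [601.8, -164.1, 280.9]
tcp_rot: [3.141, -0.005, 3.094]
contact_force: [-6.8, -0.2, -3.9]
opening: 0.177
```

```bash
python3 - <<'E'
from h import *
st();move((602.7,-163.7,126),yaw=3.106)
f=grab("side","s20");crop(f,"s20c",200,360,195,315,5);f=grab("wrist","w20")
E
```

```text
t40.70 tcp [ 601.8 -164.1  280.9] rpy [ 3.141 -0.005  3.094] F [-6.8 -0.2 -3.9] open 0.177 grasp [ 601.  -163.9  125.9] q [-0.27  0.49  1.73 -0.    0.93 -1.79]
trans [-0.09  0.04 -0.01] rot [ 0.001 -0.005 -0.012] dist 0.1
```

View pics/s20c.png

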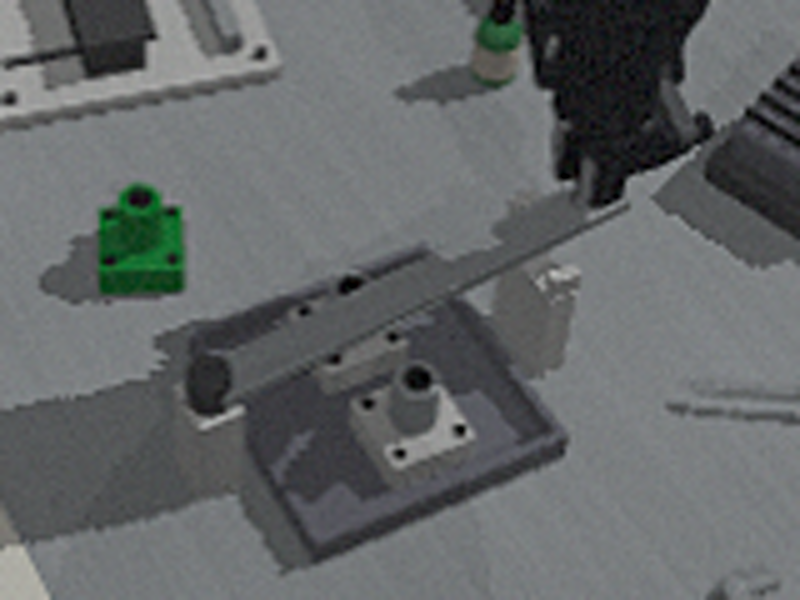

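View pics/w20.png

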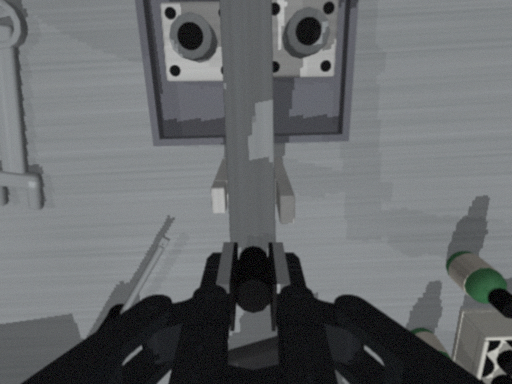

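Emit:
step_arm(deltas=[{"translation": [-0.25, 0, 1], "rot": [0, 0, -0.01]}, {"translation": [-0.5, 0, 2], "rot": [0, 0, -0.01]}, {"translation": [-0.8, 0, 3], "rot": [0, 0, -0.01]}, {"translation": [-0.8, 0, 3.1], "rot": [0, 0, -0.01]}, {"translation": [-0.8, 0, 3.1], "rot": [0, 0, -0.01]}])

```text
clock: 41.42
eef_pos: [610.8, -165.7, 251.0]
tcp_rot: [3.141, -0.002, 3.101]
contact_force: [-7.0, 0.3, 2.8]
opening: 0.176
```

```bash
python3 - <<'E'
from h import *
st()
f=grab("side");crop(f,"s21c",200,360,195,315,5)
E
```

```text
t41.42 tcp [ 610.8 -165.7  251. ] rpy [ 3.141e+00 -2.000e-03  3.101e+00] F [-7.   0.3  2.8] open 0.176 grasp [ 610.5 -165.6   96. ] q [-0.27  0.54  1.73 -0.    0.88 -1.8 ]
```

View pics/s21c.png

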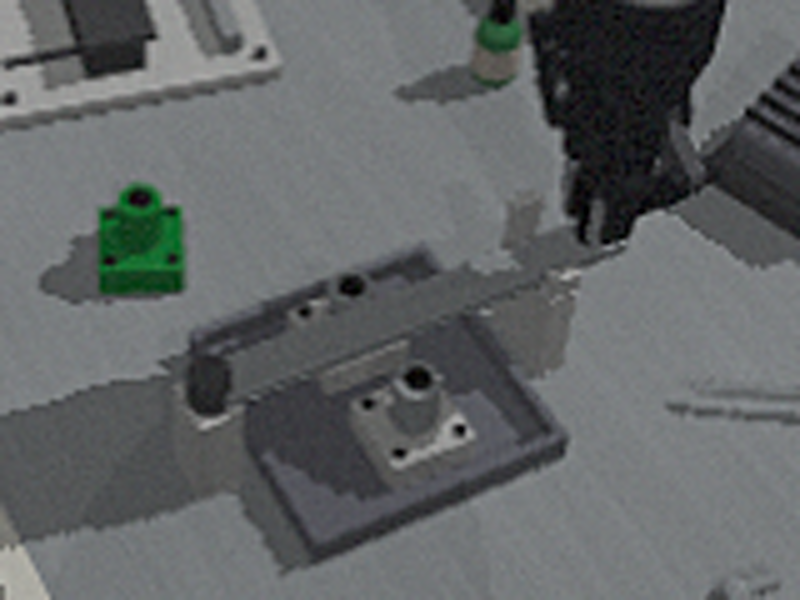

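The bar lies in the notch at the keeper (crop ≈560,275). Releasing and lifting off.

Emit:
step_arm(deltas=[{"translation": [0, 0, 0], "rot": [0, 0, 0]}, {"translation": [0, 0, 0], "rot": [0, 0, 0]}, {"translation": [0, 0, 0], "rot": [0, 0, 0]}, {"translation": [0, 0, -3], "rot": [0, 0, 0]}, {"translation": [0, 0, -7], "rot": [0, 0, 0]}, {"translation": [0, 0, -13], "rot": [0, 0, 0]}, {"translation": [0, 0, -19], "rot": [0, 0, 0]}, {"translation": [0, 0, -22], "rot": [0, 0, 0]}], grip=120)

```text
clock: 42.48
eef_pos: [611.7, -165.8, 475.3]
tcp_rot: [-3.14, 0.005, 3.102]
contact_force: [0.7, -0.0, -0.2]
opening: 0.526
```

```bash
python3 - <<'E'
from h import *
st()
f=grab("side","s22");crop(f,"s22c",200,360,195,315,5);g=grab("scene","sc22");crop(g,"sc22c",160,300,150,240,5)
E
```

```text
t42.48 tcp [ 611.7 -165.8  475.3] rpy [-3.14   0.005  3.102] F [ 0.7 -0.  -0.2] open 0.526 grasp [ 612.5 -166.   320.3] q [-0.27  0.31  1.54  0.    1.29 -1.8 ]
```

View pics/s22c.png

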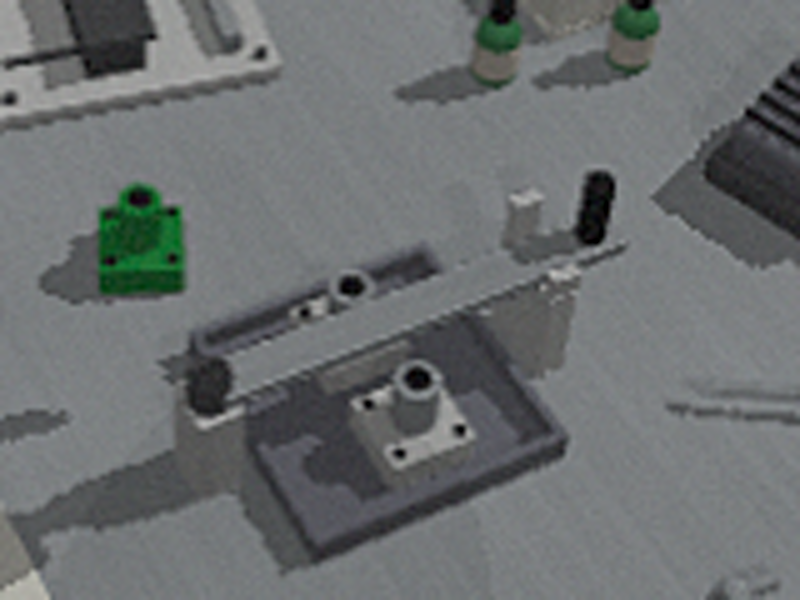

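View pics/sc22c.png

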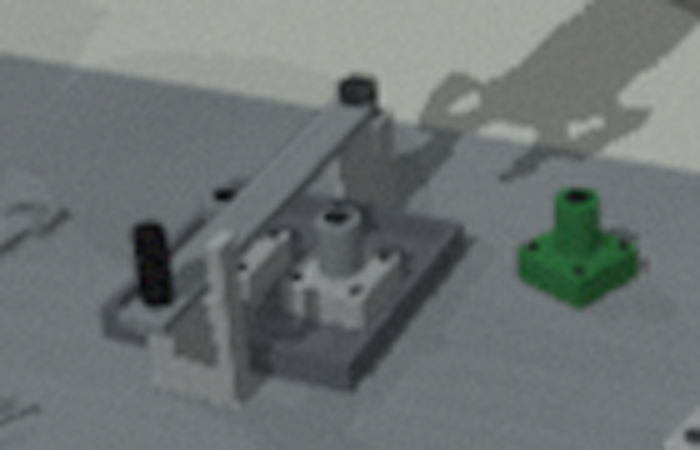

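View pics/sc22.png

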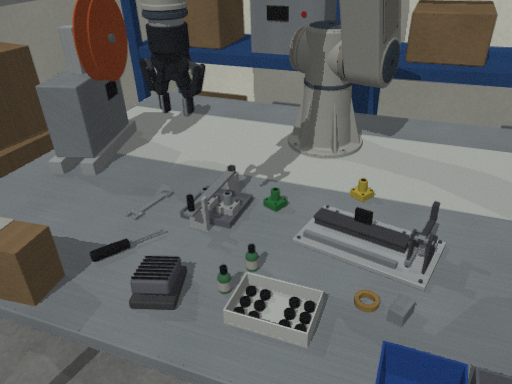

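```bash
python3 -c "
from rig import ticket
print(ticket.sign_off())"
```

```text
the job is handed in; nothing more can be done
None
```

The whole job is done in the order you asked and is handed in; it took 42.5 s of robot time against the 210 s limit.

- **Bar aside:** I lifted the retaining bar out of the keeper and swung it about 1.5 rad clear of the tray.
- **Clamp released:** I held the pawl off the wheel for about 2 s, and the pictures show the jaw fully back.
- **Caps unloaded:** Only two caps were present. Both stand upright on the caddy floor, one either side of the bar.
- **Jaw home:** I pushed the empty jaw about 39 mm, until it met the hard stop at about 25 N, then released it. The scene picture shows the jaw handle and pawl back at their starting pixels.
- **Bar shut:** I swung the bar back over the lip. The last pictures show it in the notch with the knob at its starting position.

- **Forces:** The highest readings were about 33 N, while pressing the jaw onto its stop, and about 32 N, when I lowered the pawl back onto the wheel. No reading came near the 120 N wrist limit.
- **Disturbances:** I saw no cap knocked aside and no grip slip. The bottles, tools and coloured look-alike caps are where they were.
- **Limits of the checks:** No check failed or disagreed. The jaw, pawl and bar are judged only from pictures and arm positions, because there is no direct joint reading.

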